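Hang a test load on a force gauge's snap hook

TASK

Check the dial force gauge with the brass test load: take the load by its black grip, push its eye in through the sprung gate of the gauge's snap hook until the gate has snapped shut behind it, then let it down gently so that the gauge alone carries it, hanging still, and let go. The gauge takes 8 N at most, so never press or pull harder than that on its hook, in any direction, and leave the steel load, the beaker and the jar where they stand.

Things in the scene. Friction and masses are not known exactly. Their poses are not given: they have to be found in the camera images.
- gauge: Blue dial force gauge, 84 wide, 46 deep, 116 tall, on the steel column of a grey test stand; fixed. Origin: on the snap hook's vertical axis, at the lower end of the guide sleeve 21 mm under the housing. z up, x points back to the column (98 mm behind): dial, nose and gate face -x. The hook hangs below on a rod screwed in to a different length each time: its height is not measured.
- hook_mid (a point): Point on the hook's axis 95 mm under gauge's origin, axes of gauge. The centre C of the hook's bow lies up to 25 mm above or below it. Hook: 7 mm round steel bar in the x-z plane, y = 0. From C in mm: bow of radius 14.5 to the bar's centre, open upward; back at x +14.5; nose at x -14.5, its rounded tip leaning out to x -16 and ending 16.5 up; gate pin at x -13, 34.5 up.
- gate (a joint): The hook's gate: brass bar 5 mm thick, 23 long, pinned at its top, lower end behind the nose tip. 0 = shut, up to 1.0 rad pushed inward (+x of gauge); sprung shut, yields at 1 to 5 N; nose and pin barrel do not yield. The eye's 5 mm bar passes in with its centre 20 to 25 mm above C and must reach x -8.5 mm or more to go down behind the nose; seated, it is at x 0, 8.5 mm below C.
- plunger (a joint): How far the hook is drawn down out of the gauge, m: 0 unloaded, to 0.017 (8 N, the stop) down, to -0.009 when pushed up; spring of 450 N/m both ways, damped. The hook gives only up and down, not sideways. The dial's red needle turns clockwise as it is drawn down. The brass load draws it down 7 to 10.5 mm.
- load_brass: Brass test load, 0.32 to 0.48 kg, upright: brass weights 58 across, 28 high; 10 mm rod; black flat-sided grip 14 mm along y, 20 along x, 38 to 94 high (hold it at about 64, so that the hand stays clear of the hook); at the top a steel eye of 5 mm bar in the y-z plane, 28 wide, opening 18 by 52, 157.5 to 209.5 high; top at 214.5. Origin: centre of underside, z up. Front and back alike.
- eye_brass (a point): Middle of the upper bar of the brass load's eye (bar centre), 212 mm above the load's underside on its axis; its axes are those of the load.
- load_steel: Second test load of the same shape and size with dark steel weights, to be left alone. Origin: centre of its underside.
- beaker: Glass beaker 77 mm wide, 96 mm tall, in front of the stand. Origin: centre of its underside.
- jar: White plastic jar with screw cap, 68 mm wide, 108 mm tall, right of the stand. Origin: centre of its underside.

How it is judged:
By the outcome, as a careful person would: the job done as asked, in the order asked, and still so for the second after the job is handed in, with the robot touching nothing.
It also fails if it takes over 64 s, if anything falls off the work surface, if the arm or the gripper's body presses on something with over 40 N, if the wrist force passes 120 N, or if a joint passes its speed limit or range.

ROBOT

A 6-joint arm with a two-finger parallel gripper is mounted at the origin on a cart in front of the work surface, level with it; the furniture and walls round the work are solid. World frame = base frame: x ahead of the robot, y to its left, z up, the work surface at z = 0. Lengths are in mm, angles in degrees, forces in N, time in s.
With the tool pointing down it reaches from about 300 to 850 mm from the base axis. Payload 4.2 kg.
Tool frame: the origin (TCP) lies at the very end of the fingers, on their centre line; the grasp point (between the pads) lies 19 mm behind it (env.grasp_offset is the distance from the TCP to the grasp point, in mm); z points along the fingers, y is the line along which they close (so a half turn about z gives the same grasp; the last joint's range is limited). The gripper opens to 91 mm and grips with 3 to 60 N. Pads are 32 mm wide; open, the fingers measure 118 mm over their backs; the gripper's body (76 mm by 178 mm) begins 60 mm behind the grasp point.
Start: joints at [-76.433, 18.312, 89.639, -0, 72.044, -1.146], TCP at [146.045, -556.16, 213.976] pointing down, gripper open.
Joint ranges: [-177.97, 177.97], [-48.28, 115.42], [12.27, 149.76], [-77.06, 257.06], [2.81, 150.46], [-146.56, 146.56]. Speed limits (degrees/s): [147.25, 147.25, 180, 180, 180, 180].

INTERFACE

Orientations are given as [roll, pitch, yaw] about the fixed x, y, z axes, in that order (R = Rz(yaw) Ry(pitch) Rx(roll)).
In Python, from workcell import env gives the robot as it stands. The module is installed in compiled form; this text tells all that it offers.
- The arm moves only by the tool send_rows, never from a script. Its argument "motion" is a list of rows, each an object of numbers: "tx", "ty", "tz": the shift along the tool's x, y, z in units of 500 mm (1.0 is 500 mm); "rx", "ry", "rz": the turn, a rotation vector about the tool's x, y, z in units of 30 degrees (1.0 is 30 degrees); "gripper": the closure, from -1 (fully open) to 1 (shut). In form: [{"tx": .., "ty": .., "tz": .., "rx": .., "ry": .., "rz": .., "gripper": ..}, ...]. A call has 1 to 12 rows; each row shifts and turns the commanded pose from where the row before left it, along the tool's axes as they then stand; what a row does not reach is not made up. A row lasts 1/8 s, in which the tool goes at most 62.5 mm and 10.7 degrees, less where a joint would pass 70% of its speed; a pose out of reach is approached as far as the arm can. A call with a number of a shift or a turn outside -1 to 1 is refused whole. A call with a gripper value outside its range is refused whole. The fingers move at their own pace and stop on an object; "grip_force" is the grip in N (left out, the last holds). Time passes only in rows, so rows that do not move let the fingers close. It gives the time, the measured TCP pose, the force, the opening and the grip force at its end, in the units of the state.
- env.state(): the state, without advancing time (a new reading comes with each control period).
- env.grab_frame(name): name is "side" or "top"; returns a dict with "frame" (480x640x3 uint8, red, green, blue), "vertical_fov" (degrees; the focal length in pixels is half the picture's height over the tangent of half this angle, whatever the lens; pixels are square), "cx", "cy" (the principal point, pixels), "rvec" (rotation vector, rad) and "tvec" (3), from world to camera coordinates, as OpenCV has them. Camera axes: x right, y down, z forward; pixel columns grow to the right and rows downward; lengths in mm; the calibration is good to about 2 mm. A picture is of the moment at which its call begins. There is no depth.
- env.job_done(): hands the job in; it is judged then, once.
The state is a dict: "time_s": time; "qpos": joint angles; "qvel": joint speeds; "effort": joint torques, N m; "ee_pos": TCP position; "ee_rot": TCP orientation; "force": force on the tool from outside, world axes, zero at the start; "torque": the same for the moment, N m; "gripper_width": finger opening in mm; "gripper_force": force on a finger pad.
Only numpy, scipy, OpenCV 4.12 (cv2) and the standard library are available. Lean on these libraries where they do the work, as an engineer would, in place of code of your own. Each camera call takes 0.05 s, during which the arm holds its last target. There are 200 camera calls.

## Working session

There is one attempt and no reset: what is moved stays moved. The work goes in short steps, Python scripts to look and compute and a tool call to move; the robot and the scene stay as the last step left them, time stands still between calls to the robot, and variables do not carry over. Pictures are saved under pics/ and viewed, at most 10 in all, crops included, and the job is handed in when it is done.

Besides the shell and the picture viewer there is one more tool, called as a command line: name --argument value ..., lists and objects as JSON in quotes. send_rows: Moves the arm, as the interface text tells. Shifts and turns lie within -1 to 1; 1 stands for 500 mm of shift or 30 degrees of turn. Its arguments: {"type":"object","properties":{"motion":{"type":"array"},"grip_force":{"type":"number"}},"required":["motion"]}

```bash
mkdir -p pics; cat > h.py <<'E'
import numpy as np, cv2
from workcell import env
from scipy.spatial.transform import Rotation as R
def grab(n):
    g=env.grab_frame(n); f=240/np.tan(np.radians(g["vertical_fov"]/2))
    g["K"]=np.array([[f,0,g["cx"]],[0,f,g["cy"]],[0,0,1]]); g["R"]=cv2.Rodrigues(np.array(g["rvec"],float))[0]; g["t"]=np.array(g["tvec"],float).ravel()
    g["C"]=-g["R"].T@g["t"]; g["P"]=g["K"]@np.c_[g["R"],g["t"]]
    return g
def save(g,p): cv2.imwrite(p,g["frame"][:,:,::-1])
def ray(g,u,v):
    d=g["R"].T@np.linalg.inv(g["K"])@[u,v,1]; return g["C"],d/np.linalg.norm(d)
def onz(g,u,v,z):
    c,d=ray(g,u,v); return c+d*(z-c[2])/d[2]
def tri(g1,p1,g2,p2):
    X=cv2.triangulatePoints(g1["P"],g2["P"],np.array(p1,float).reshape(2,1),np.array(p2,float).reshape(2,1)).ravel(); return X[:3]/X[3]
def proj(g,X):
    p=g["P"]@np.r_[X,1]; return p[:2]/p[2]
E
python3 - <<'E'
from h import *
for n in("side","top"):
    g=grab(n); save(g,f"pics/{n}0.png"); print(n,g["C"].round(0),g["R"].round(2).tolist(),g["K"][0,0])
s=env.state(); print(s["ee_pos"],s["ee_rot"],s["force"],s["time_s"])
E
```

```text
side [286. 772. 910.] [[-0.95, -0.33, 0.01], [-0.2, 0.54, -0.82], [0.26, -0.77, -0.58]] 517.6894507731092
top [ 379. -133. 1537.] [[-0.01, -1.0, -0.03], [-0.99, 0.02, -0.14], [0.14, 0.03, -0.99]] 543.8074042932271
[ 145.9402025  -555.70426573  213.19303141] [-1.79907223e+02 -2.25144630e-03  1.47129010e+01] [ 0.66954153 -0.09980673 -1.14399307] 0.1
```

View pics/side0.png

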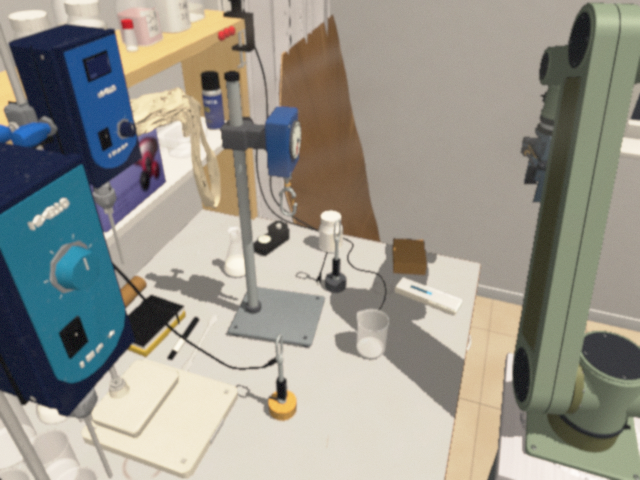

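View pics/top0.png

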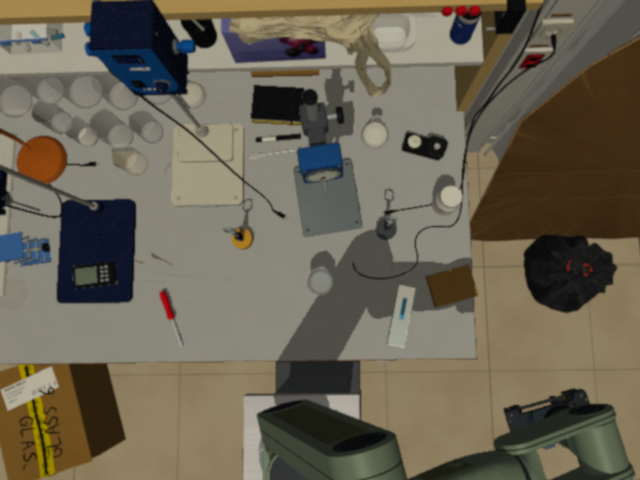

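The side view shows the gauge at (283,140), the hook at (288,203), the brass load at (282,403), the steel load at (336,282), and the beaker at (371,335). In the top view the brass load is at (241,238) and the gauge at (320,162). Next I'll zoom in on the hook and load.

```bash
python3 - <<'E'
from h import *
gs=grab("side");gt=grab("top")
def crop(g,x0,x1,y0,y1,k): return cv2.resize(g["frame"][y0:y1,x0:x1],None,fx=k,fy=k,interpolation=cv2.INTER_CUBIC)
a=crop(gs,220,320,90,230,4); b=crop(gs,250,330,330,430,4);c=crop(gt,290,350,135,185,5);d=crop(gt,215,275,190,260,5)
im=np.zeros((600,800,3),np.uint8)
im[:560,:400]=a; im[:250,400:700]=c; im[250:600,400:700]=d
cv2.imwrite("pics/z.png",im[:,:,::-1])
# brass
for n,g in(("s",gs),("t",gt)):
    h=cv2.cvtColor(g["frame"],cv2.COLOR_RGB2HSV)
    m=cv2.inRange(h,(8,130,90),(28,255,255))
    k,l,st,ce=cv2.connectedComponentsWithStats(m)
    for i in range(1,k):
        if st[i,4]>80: print(n,st[i],ce[i].round(1),onz(g,*ce[i],20).round(0))
    m=cv2.inRange(h,(100,120,40),(125,255,255))
    k,l,st,ce=cv2.connectedComponentsWithStats(m)
    for i in range(1,k):
        if st[i,4]>200: print(n,'blue',st[i],ce[i].round(1))
E
```

```text
s [283  24  54  44 694] [309.5  45.5] [ 1471. -2350.    20.]
s [301 119  51  34 750] [321.3 134.1] [  953. -1116.    20.]
s [349 222  29  17 215] [365.2 231.3] [ 589. -493.   20.]
s [393 240  33  34 975] [408.7 256.5] [ 438. -414.   20.]
s [131 277  14  14 119] [138. 283.] [1086.  -55.   20.]
s [122 284  15  21 190] [128.1 293.2] [1086.  -12.   20.]
s [129 328  42  28 220] [149.7 344.5] [930. 119.  20.]
s [268 392  28  28 476] [282.6 407. ] [577. 173.  20.]
s blue [    0    27   137   187 13698] [ 66.8 112.4]
s blue [ 266  108   30   59 1209] [278.4 135.8]
s blue [   0  250  134  164 4475] [ 40.1 349. ]
t [   0    0   91   23 1978] [43.9 10.4] [1290.  774.   20.]
t [ 154    0  353   19 4791] [308.8   6.7] [1277.  -34.   20.]
t [526   0  17   9 127] [533.3   3.6] [1266. -701.   20.]
t [458  35  52  75 747] [483.9  69.7] [1064. -544.   20.]
t [251  70  67   5 240] [284.9  72.1] [1072.   39.   20.]
t [252 120  38   5  92] [270.6 121.7] [921.  80.  20.]
t [  14  136   52   48 1742] [ 40.9 159.2] [824. 753.  20.]
t [232 229  20  20 228] [243.  239.9] [575. 158.  20.]
t [   0  364   92  116 6504] [ 42.1 427.3] [ 72. 702.  20.]
t blue [451  18  24  25 346] [461.3  31.9]
t blue [  85   41   94   53 1979] [135.9  67.8]
t blue [177  40  18  14 201] [185.7  46.1]
t blue [ 298  143   44   34 1032] [319.5 157.5]
t blue [ 64 231  36  35 339] [ 81.4 252.4]
t blue [  0 233  27  28 592] [ 11.4 246.9]
t blue [ 81 250  51  52 481] [111.6 279.5]
```

View pics/z.png

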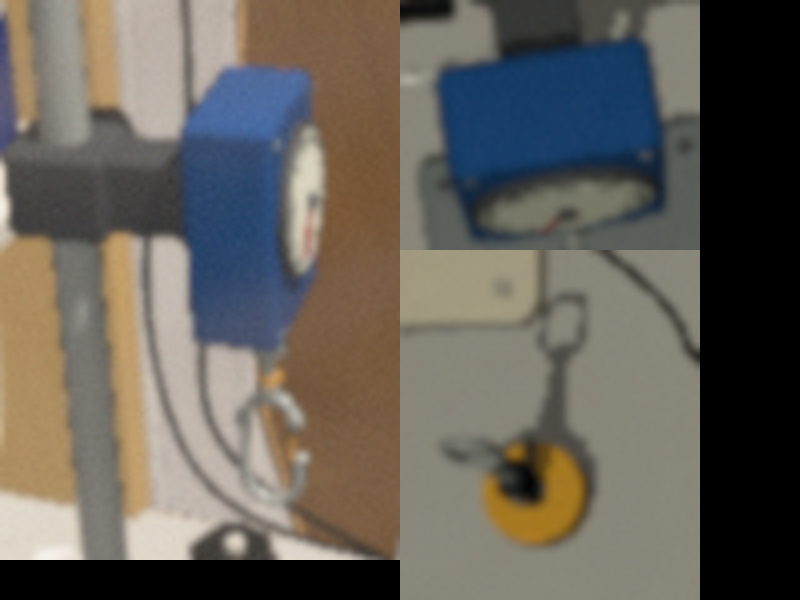

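The crops show the housing's top corners clearly in both views. The hook in the side view has its bow bottom at crop (272,500) and its nose tip at about (300,455). Next: triangulate the gauge and view the load's eye.

```bash
python3 - <<'E'
from h import *
gs=grab("side");gt=grab("top")
S=[(266.75,123.75),(291.75,124.25),(297.5,108),(271.75,107.5)]
T=[(298.4,149.4),(301,170),(342,165),(338,143)]
X=np.array([tri(gs,a,gt,b) for a,b in zip(S,T)]);print(X.round(0)); print("c",X.mean(0), proj(gs,X.mean(0)))
def crop(g,x0,x1,y0,y1,k): return cv2.resize(g["frame"][y0:y1,x0:x1],None,fx=k,fy=k,interpolation=cv2.INTER_CUBIC)
im=np.zeros((600,800,3),np.uint8)
im[:600,:400]=crop(gs,262,312,330,405,8); im[:400,400:]=crop(gt,220,260,220,260,10)[:,:400]
im[400:,400:]=crop(gt,304,344,168,188,10)
cv2.imwrite("pics/z2.png",im[:,:,::-1])
E
```

```text
[[ 682.  -45.  529.]
 [ 637.  -51.  533.]
 [ 651. -127.  533.]
 [ 698. -119.  529.]]
c [667.06778095 -85.60774887 531.09580175] [282.45111851 115.73300028]
```

View pics/z2.png

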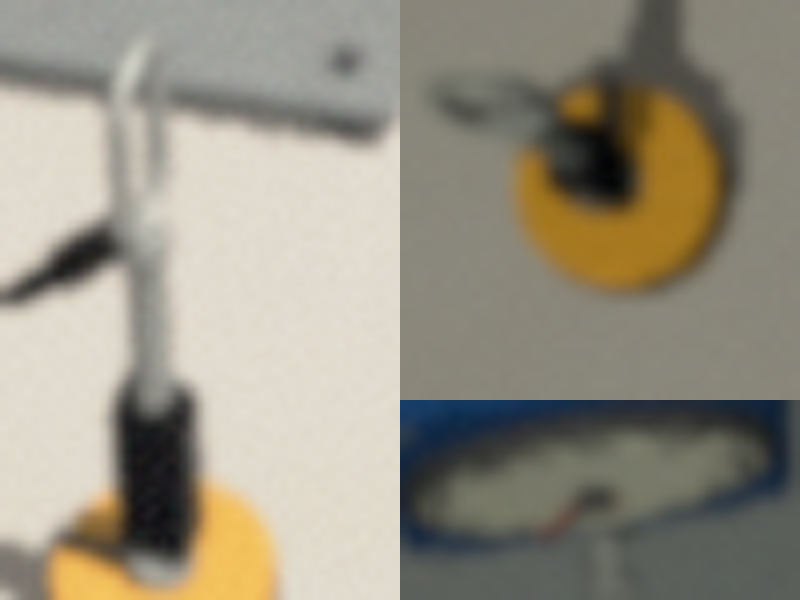

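The eye's upper bar in the side view runs roughly from (277.4,341) to (280.7,335.2). In the top view the nose and rod show at about (324.5,182.5). Now I'll compute poses from these.

```bash
python3 - <<'E'
from h import *
gs=grab("side");gt=grab("top")
A=onz(gs,277.4,341,211);B=onz(gs,280.75,335.25,211);print("eye ends side",A.round(1),B.round(1))
A=onz(gt,223,231,212);B=onz(gt,225,228,212);print("top left end of eye",A.round(1))
print("grip top(z94) side",onz(gs,262+158/8,330+385/8,94))
# plate edges
for nm,g,pts in(("top",gt,[(296,172),(303,236),(360,229),(352,160)]),("side",gs,[(230,331),(312,343),(324,292)])):
    q=np.array([onz(g,*p,10) for p in pts]);print(nm,q.round(0).tolist(),np.degrees(np.arctan2(*np.diff(q,axis=0)[:,[1,0]].T)).round(1))
for yaw in(9,11):
    a=np.radians(yaw);xg=np.array([np.cos(a),np.sin(a),0]);yg=np.array([-xg[1],xg[0],0]);P0=np.array([667,-85.6,0])
    for nm,p in(("bottom",(288.5,215)),("nosetip",(295,203.5)),("rod",(288,180)),("backmid",(281.5,200)),("upper front",(295,194))):
        c,d=ray(gs,*p);X=c+d*((P0-c)@yg)/(d@yg);print(yaw,nm,X.round(1),"along",((X-P0)@xg).round(1),proj(gt,X).round(1))
E
```

```text
eye ends side [579.1 173.7 211. ] [579.  158.4 211. ]
top left end of eye [573.6 171.3 212. ]
grip top(z94) side [580.46312793 161.50724299  94.        ]
top [[772.0, 8.0, 10.0], [585.0, -11.0, 10.0], [602.0, -173.0, 10.0], [804.0, -154.0, 10.0]] [-174.2  -84.     5.3]
side [[783.0, 10.0, 10.0], [585.0, -20.0, 10.0], [618.0, -199.0, 10.0]] [-171.3  -79.5]
9 bottom [662.2 -86.4 308.1] along -4.9 [324.9 185.1]
9 nosetip [647.4 -88.7 338.8] along -19.8 [325.5 188.5]
9 rod [660.7 -86.6 393.5] along -6.4 [323.4 176.9]
9 backmid [676.1 -84.2 343.9] along 9.2 [323.2 175.6]
9 upper front [646.9 -88.8 361.9] along -20.4 [325.1 186.4]
11 bottom [662.3 -86.5 308. ] along -4.8 [325.  185.1]
11 nosetip [647.7 -89.4 338.3] along -19.7 [325.8 188.4]
11 rod [660.7 -86.8 393.3] along -6.4 [323.5 176.9]
11 backmid [675.9 -83.9 344.1] along 9.1 [323.1 175.6]
11 upper front [647.1 -89.5 361.5] along -20.2 [325.4 186.3]
```

```bash
python3 - <<'E'
from h import *
F={n:np.mean([grab(n)["frame"].astype(float) for _ in range(6)],0) for n in("side","top")}
gs=grab("side");gt=grab("top")
def crop(n,x0,x1,y0,y1,k):
    a=F[n][y0:y1,x0:x1].copy();a=(a-a.min())/(a.max()-a.min())*255
    return cv2.resize(a.astype(np.uint8),None,fx=k,fy=k,interpolation=cv2.INTER_CUBIC)
im=np.zeros((600,800,3),np.uint8)
im[:400,:320]=crop("top",238,258,195,220,16); im[400:600,:400]=crop("top",221,246,226,238.5.__int__()+1,16)[:200,:400]
im[:,400:800]=crop("side",272,304,175,223,12.5)
cv2.imwrite("pics/z3.png",im[:,:,::-1])
for p in((253,306),):print("col base",onz(gs,*p,10))
E
```

```text
col base [769.28466215 -87.21158907  10.        ]
```

View pics/z3.png

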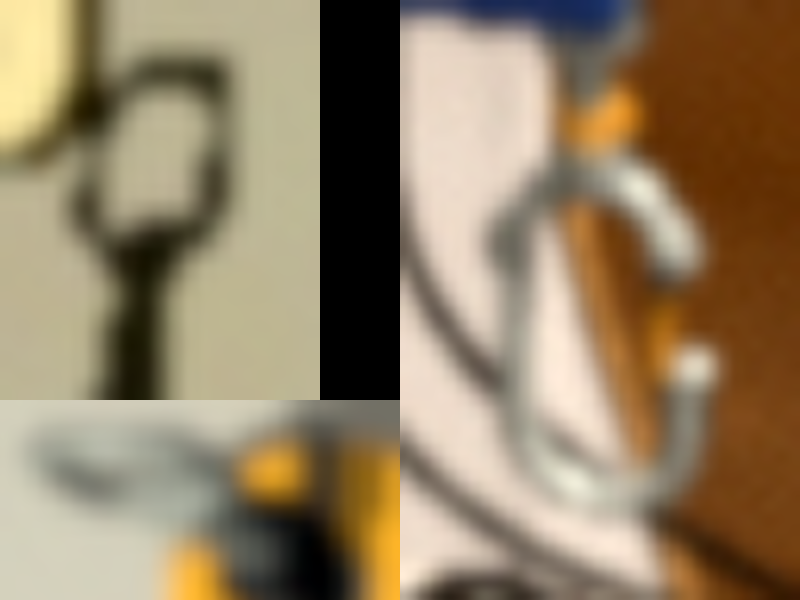

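```bash
python3 - <<'E'
from h import *
gs=grab("side");gt=grab("top")
a0=np.array([662,-86.3])
print("col top",tri(gs,(232,77),gt,(311,97)).round(0))
c,d1=ray(gs,235.5,115);_,d2=ray(gs,243.7,215)
for d in(d1,d2):
    d=d[:2]/np.linalg.norm(d[:2]);
    r=np.roots([1,2*d@(c[:2]-a0),(c[:2]-a0)@(c[:2]-a0)-98**2]);
    for s in r:
        if np.isreal(s): q=c[:2]+s.real*d-a0;print("col",(q+a0).round(1),np.degrees(np.arctan2(q[1],q[0])).round(1))
a=np.radians(9.5);xg=np.array([np.cos(a),np.sin(a),0]);yg=np.array([-xg[1],xg[0],0]);P0=np.array([662.1,-86.4,0])
for nm,p in(("tip end",(698,345)),("bow out",(607,516)),("bow mid",(605,498)),("back c",(516,340)),("rod",(588,60)),("barrel",(685,240)),("nose c",(688,420))):
    p=(272+(p[0]-400)/12.5,175+p[1]/12.5);c,d=ray(gs,*p);X=c+d*((P0-c)@yg)/(d@yg);print(nm,"along",((X-P0)@xg).round(1),"z",X[2].round(1))
E
```

```text
col top [760. -74. 597.]
col [758.6 -70.1] 9.5
col [726.2 -12.2] 49.1
col [757.  -62.1] 14.3
col [731.8 -17.5] 44.6
tip end along -16.7 z 341.1
bow out along 0.1 z 304.8
bow mid along 0.3 z 308.5
back c along 14.8 z 338.5
rod along 0.6 z 393.7
barrel along -14.9 z 361.3
nose c along -14.6 z 326.0
```

send_rows --motion '[{"tx": 0.094, "ty": -0.051, "tz": -0.033, "gripper": -1}, {"tx": 0.094, "ty": -0.051, "tz": -0.033}, {"tx": 0.094, "ty": -0.051, "tz": -0.033}, {"tx": 0.094, "ty": -0.051, "tz": -0.033}, {"tx": 0.094, "ty": -0.051, "tz": -0.033}, {"tx": 0.094, "ty": -0.051, "tz": -0.033}, {"tx": 0.094, "ty": -0.051, "tz": -0.033}]'

```text
invalid input at $.motion[0]: expected keys tx, ty, tz, rx, ry, rz, gripper
```

```bash
cat > log.py <<'E'
from h import *
import json
s=env.state(); json.dump  # noqa
open("poses.jsonl","a").write(json.dumps([list(map(float,s["qpos"])),list(map(float,s["ee_pos"])),list(map(float,s["ee_rot"]))])+"\n")
for k in("time_s","qpos","ee_pos","ee_rot","force","torque","gripper_width"): print(k,np.round(s[k],2))
E
python3 log.py
```

```text
time_s 1.2
qpos [-76.43  18.31  89.64   0.    72.04  -1.15]
ee_pos [ 146.06 -556.13  213.97]
ee_rot [180.    -0.    14.71]
force [-0.1   0.27 -0.29]
torque [-0.03  0.05  0.04]
gripper_width 91.33
```

send_rows --motion '[{"tx": 0.04, "ty": -0.108, "tz": -0.006}, {"tx": 0.04, "ty": -0.108, "tz": -0.006}, {"tx": 0.04, "ty": -0.108, "tz": -0.006}, {"tx": 0.04, "ty": -0.108, "tz": -0.006}, {"tx": 0.04, "ty": -0.108, "tz": -0.006}, {"tx": 0.04, "ty": -0.108, "tz": -0.006}, {"tx": 0.04, "ty": -0.108, "tz": -0.006}, {"tx": 0}]'

```text
invalid input at $.motion[0]: expected keys tx, ty, tz, rx, ry, rz, gripper
```

```bash
python3 log.py; echo '[[-76.433,18.312,89.639,0,72.044,-1.146],[146.045,-556.16,213.976],[-179.9,0,14.7]]' >> poses.jsonl
```

```text
time_s 1.2
qpos [-76.43  18.31  89.64   0.    72.04  -1.15]
ee_pos [ 146.06 -556.13  213.97]
ee_rot [180.    -0.    14.71]
force [-0.1   0.27 -0.29]
torque [-0.03  0.05  0.04]
gripper_width 91.33
```

All keys are required in every row.

send_rows --motion '[{"tx": 0.094, "ty": -0.051, "tz": -0.033, "rx": 0, "ry": 0, "rz": 0, "gripper": -1}, {"tx": 0.094, "ty": -0.051, "tz": -0.033, "rx": 0, "ry": 0, "rz": 0, "gripper": -1}, {"tx": 0.094, "ty": -0.051, "tz": -0.033, "rx": 0, "ry": 0, "rz": 0, "gripper": -1}, {"tx": 0.094, "ty": -0.051, "tz": -0.033, "rx": 0, "ry": 0, "rz": 0, "gripper": -1}, {"tx": 0.094, "ty": -0.051, "tz": -0.033, "rx": 0, "ry": 0, "rz": 0, "gripper": -1}, {"tx": 0.094, "ty": -0.051, "tz": -0.033, "rx": 0, "ry": 0, "rz": 0, "gripper": -1}, {"tx": 0.094, "ty": -0.051, "tz": -0.033, "rx": 0, "ry": 0, "rz": 0, "gripper": -1}]'

```text
time_s: 2.08
ee_pos: [420.0, -298.6, 330.2]
ee_rot: [180.0, -0.0, 14.7]
force: [-0.1, -0.3, 0.2]
gripper_width: 90.8
gripper_force: 0.0
```

```bash
rm poses.jsonl; python3 log.py; echo '[[-76.433,18.312,89.639,0,72.044,-1.146],[146.045,-556.16,213.976],[180,0,14.71]]' >> poses.jsonl
```

```text
time_s 2.08
qpos [-3.668e+01  9.840e+00  8.462e+01 -1.000e-02  8.550e+01  3.861e+01]
ee_pos [ 419.99 -298.6   330.2 ]
ee_rot [ 1.7996e+02 -2.0000e-02  1.4710e+01]
force [-0.13 -0.3   0.18]
torque [-0.07 -0.02  0.  ]
gripper_width 90.76
```

send_rows --motion '[{"tx": 0.04, "ty": -0.108, "tz": -0.006, "rx": 0, "ry": 0, "rz": 0, "gripper": -1}, {"tx": 0.04, "ty": -0.108, "tz": -0.006, "rx": 0, "ry": 0, "rz": 0, "gripper": -1}, {"tx": 0.04, "ty": -0.108, "tz": -0.006, "rx": 0, "ry": 0, "rz": 0, "gripper": -1}, {"tx": 0.04, "ty": -0.108, "tz": -0.006, "rx": 0, "ry": 0, "rz": 0, "gripper": -1}, {"tx": 0.04, "ty": -0.108, "tz": -0.006, "rx": 0, "ry": 0, "rz": 0, "gripper": -1}, {"tx": 0.04, "ty": -0.108, "tz": -0.006, "rx": 0, "ry": 0, "rz": 0, "gripper": -1}, {"tx": 0.04, "ty": -0.108, "tz": -0.006, "rx": 0, "ry": 0.3, "rz": 0, "gripper": -1}, {"tx": 0, "ty": 0, "tz": 0, "rx": 0, "ry": 0.3, "rz": 0, "gripper": -1}, {"tx": 0, "ty": 0, "tz": 0, "rx": 0, "ry": 0, "rz": 0, "gripper": -1}]'

```text
time_s: 3.2
ee_pos: [455.6, 101.3, 350.1]
ee_rot: [180.0, -17.9, 14.8]
force: [0.2, -0.0, -0.6]
gripper_width: 91.1
gripper_force: 0.0
```

```bash
python3 log.py
```

```text
time_s 3.2
qpos [10.09 -4.84 99.7   1.55 67.3  84.93]
ee_pos [455.56 101.26 350.14]
ee_rot [179.99 -17.9   14.79]
force [ 0.23 -0.03 -0.62]
torque [-0.    0.19  0.01]
gripper_width 91.09
```

```bash
cat > kin.py <<'E'
from h import *
import json
from scipy.optimize import least_squares
def fk(q,p):
    h,a1,L2,a3,L3,d,e=p; q=np.array(q); E=lambda s,a:R.from_euler(s,a,degrees=True)
    B=E('z',q[0]); U=B*E('y',q[1]); F=U*E('y',q[2]); W=F*E('z',q[3])*E('y',q[4])*E('z',q[5]+90)
    X=B.apply([a1,e,h])+U.apply([0,0,L2])+F.apply([a3,0,L3])+W.apply([0,0,d]); return X,W
D=[json.loads(l) for l in open("poses.jsonl")]
p0=np.array([380,0,400,0,400,250,11.5])
def res(p): return np.r_[np.concatenate([fk(q,p)[0]-x for q,x,_ in D]),0.005*(p-p0)]
P=least_squares(res,p0).x
def ik(X,W,q0):
    lo=np.array([-178,-48.28,12.27,-77.06,2.81,-146.5]);hi=np.array([178,115.4,149.7,257,150.4,146.5])
    f=lambda q:np.r_[fk(q,P)[0]-X,200*(W.inv()*fk(q,P)[1]).as_rotvec()]
    r=least_squares(f,np.clip(q0,lo+.1,hi-.1),bounds=(lo,hi)); return r.x,np.abs(r.fun).max()
E
python3 - <<'E'
from kin import *
print(P.round(1),np.abs(res(P)[:-7]).max())
for q,x,r in D: print((fk(q,P)[1].inv()*R.from_euler('xyz',r,degrees=True)).magnitude()*57.3)
def level(y,up=1): # tool z heading y, tool x up or down
    a=np.radians(y);z=np.array([np.cos(a),np.sin(a),0]);x=np.array([0,0,up]);return R.from_matrix(np.c_[x,np.cross(z,x),z])
for nm,X,y in(("pre",[470,145,66],9),("grasp",[596,165,66],9),("hookpre",[590,-98,198],9.5),("hook",[680,-83,198],9.5)):
  for up in(1,-1):
    for q4 in(0,180):
        q,e=ik(np.array(X),level(y,up),[10,20,100,q4,30,-90*up*(1 if q4 else -1)]);print(nm,up,q4,q.round(0),e.round(1))
E
```

```text
[139.4  -0.  589.4  23.7 417.3 333.7  11.5] 0.06221395740277558
4.847524356804371e-14
0.005831381410388012
5.640446548583048e-14
pre 1 0 [ 17.   3. 136. -53.   3. 146.] 177.7
pre 1 180 [ 45.  82. 150. 250. 131. -40.] 39.5
pre -1 0 [ 17.   3. 137. -77.   3.  -8.] 176.1
pre -1 180 [ 45.  82. 150. 250. 131. 140.] 39.5
grasp 1 0 [ 15.  16. 123. -54.   3. 146.] 175.2
grasp 1 180 [ 21.  62. 148. 193. 120. -83.] 0.0
grasp -1 0 [ 16.  16. 123. -77.   3.  -9.] 173.5
grasp -1 180 [ 21.  62. 148. 193. 120.  97.] 0.0
hookpre 1 0 [-33.  36. 147. 138.  93. -92.] 0.0
hookpre 1 180 [-33.  36. 147. 138.  93. -92.] 0.0
hookpre -1 0 [ -10.    3.  125.   50.    3. -146.] 138.9
hookpre -1 180 [-33.  36. 147. 138.  93.  88.] 0.0
hook 1 0 [-23.  36. 137. 147.  84. -86.] 0.0
hook 1 180 [-23.  36. 137. 147.  84. -86.] 0.0
hook -1 0 [  -8.   11.  116.   51.    3. -146.] 136.6
hook -1 180 [-23.  36. 137. 147.  84.  94.] 0.0
```

```bash
python3 - <<'E'
from kin import *
for s in (0.3,3): 
    pp=p0+s*np.array([50,-20,60,10,-50,60,0]); print(least_squares(lambda p:np.r_[res(p)[:-7],.005*(p-pp)],pp).x.round(0))
def tilt(y,t): return R.from_euler('xyz',[180,-(90-t),y],degrees=True)
print(tilt(9,40).as_matrix().round(2).tolist())
for t in(35,45,55):
  for nm,G,y in(("pre",[497,150,66],9),("grasp",[577,162,66],9),("hookpre",[590,-98,198],9.5),("hook",[665,-86,198],9.5)):
    W=tilt(y,t);q,e=ik(np.array(G)+W.apply([0,0,19]),W,[10,10,100,3,50,85]);print(t,nm,q.round(0),e.round(1))
E
```

```text
[140.  -0. 590.  24. 417. 334.  12.]
[142.   0. 596.  28. 416. 339.  11.]
[[0.63, 0.16, 0.76], [0.1, -0.99, 0.12], [0.77, 0.0, -0.64]]
35 pre [ 16.  13. 131. -51.   3. 146.] 74.5
35 grasp [ 15.  19. 123. -52.   3. 146.] 68.3
35 hookpre [-25.  12. 129. 110.  29. -43.] 0.0
35 hook [-19.  17. 121. 111.  25. -40.] 0.0
45 pre [ 17.  14. 132. -51.   3. 146.] 44.8
45 grasp [ 16.  20. 124. -52.   3. 146.] 37.8
45 hookpre [-22.  10. 122.  73.  23.  -5.] 0.0
45 hook [-17.  16. 115.  67.  20.   5.] 0.0
55 pre [ 17.  15. 132. -50.   3. 146.] 15.1
55 grasp [ 16.  21. 124. -51.   3. 146.] 7.6
55 hookpre [-19.  10. 115.  36.  27.  33.] 0.0
55 hook [-15.  16. 107.  31.  27.  42.] 0.0
```

```bash
cat >> kin.py <<'E'
def tilt(y,t): return R.from_euler('xyz',[180,-(90-t),y],degrees=True)
def pose(G,y,t): W=tilt(y,t); return np.array(G,float)+W.apply([0,0,19]),W
E
python3 - <<'E'
from kin import *
for t in(10,20,30,40):
  q=np.array([15,40,130,180,60,-85.])
  for nm,G,y in(("grasp",[577,162,66],9),("pre",[497,150,66],9),("prehi",[497,150,250],9),("hookpre",[590,-98,198],9.5),("hook",[665,-86,198],9.5)):
    q1,e=ik(*pose(G,y,t),q);print(t,nm,q1.round(0),e.round(1))
    if e<1: q=q1
E
```

```text
10 grasp [ 20.  52. 149. 192. 100. -86.] 0.0
10 pre [ 39.  50. 150. 221.  92. -79.] 40.0
10 prehi [ 26.  10. 150. 200.  58. -97.] 7.6
10 hookpre [-30.  27. 142. 139.  71. -83.] 0.0
10 hook [-23.  28. 134. 145.  65. -80.] 0.0
20 grasp [ 20.  41. 147. 191.  78. -89.] 0.0
20 pre [ 29.  33. 150. 205.  65. -91.] 24.9
20 prehi [  24.    3.  146.  202.   41. -102.] 0.0
20 hookpre [-28.  19. 138. 134.  52. -72.] 0.0
20 hook [-22.  22. 130. 139.  47. -71.] 0.0
30 grasp [ 19.  32. 142. 191.  54. -91.] 0.0
30 pre [ 24.  28. 150. 196.  55. -91.] 10.6
30 prehi [  23.   -2.  138.  217.   20. -118.] 0.0
30 hookpre [-26.  13. 132. 121.  36. -56.] 0.0
30 hook [-20.  18. 124. 125.  31. -54.] 0.0
40 grasp [ 18.  25. 136. 194.  32. -95.] 0.0
40 pre [ 21.  23. 147. 195.  40. -93.] 0.0
40 prehi [  19.   -3.  134.  243.    7. -146.] 9.2
40 hookpre [-23.  11. 126.  93.  24. -26.] 0.0
40 hook [-18.  16. 118.  91.  21. -20.] 0.0
```

```bash
cat >> kin.py <<'E'
def rows(qs):
    out=[]
    X,W=fk(qs[0],P)
    for q in qs[1:]:
        X2,W2=fk(q,P); t=(W.inv().apply(X2-X)/500).round(3); r=np.degrees((W.inv()*W2).as_rotvec()/30).round(2)
        out.append((t,r)); X=X+W.apply(t*500); W=W*R.from_rotvec(np.radians(r*30))
    return out,X,W
E
python3 - <<'E'
from kin import *
q0=np.array(env.state()["qpos"])
X,W=pose([577,161,64],9,30)
qg,e=ik(X,W,[15,32,142,190,54,-90]);print(qg.round(1),e)
qp,e=ik(X-W.apply([0,0,120]),W,qg);print(qp.round(1),e, X-W.apply([0,0,120]))
N=22
s=np.linspace(0,1,N+1)
qs=[q0+(qp-q0)*k-np.array([0,0,0,0,np.sin(np.pi*k)*25,0]) for k in s]
o,Xe,We=rows(qs)
for (t,r),q in zip(o,qs[1:]): print(*t,*r,"|",fk(q,P)[0].round(0),fk(q,P)[1].apply([0,0,1]).round(1),np.linalg.norm(r).round(2)*30)
E
```

```text
[ 19.   32.  142.4 190.7  54.5 -91.2] 3.8774539135033584e-12
[ 24.2  15.8 149.7 199.7  43.8 -96.2] 8.460623408300675 [490.60831741 147.3169017  114.5       ]
0.024 -0.1 0.039 0.26 0.09 -0.16 | [460. 154. 335.] [ 0.3  0.2 -0.9] 9.6
0.032 -0.083 0.039 0.23 0.12 -0.12 | [464. 202. 327.] [ 0.3  0.4 -0.9] 8.7
0.034 -0.066 0.039 0.19 0.13 -0.09 | [469. 243. 323.] [ 0.3  0.5 -0.8] 7.5
0.033 -0.048 0.037 0.15 0.15 -0.05 | [475. 277. 322.] [ 0.3  0.5 -0.8] 6.6
0.029 -0.032 0.035 0.11 0.15 -0.04 | [483. 304. 321.] [ 0.3  0.6 -0.7] 5.7
0.023 -0.017 0.031 0.07 0.14 -0.01 | [491. 323. 320.] [ 0.4  0.7 -0.6] 4.8
0.014 -0.006 0.028 0.03 0.12 -0.0 | [499. 337. 317.] [ 0.4  0.7 -0.6] 3.5999999999999996
0.005 0.003 0.025 0.01 0.11 0.01 | [506. 345. 311.] [ 0.4  0.7 -0.6] 3.3
-0.004 0.009 0.02 -0.02 0.09 0.02 | [513. 348. 302.] [ 0.5  0.7 -0.5] 2.6999999999999997
-0.011 0.014 0.017 -0.03 0.07 0.03 | [518. 349. 290.] [ 0.5  0.7 -0.5] 2.4
-0.018 0.016 0.014 -0.04 0.05 0.02 | [520. 347. 277.] [ 0.5  0.7 -0.5] 2.1
-0.022 0.018 0.01 -0.05 0.05 0.03 | [522. 343. 262.] [ 0.6  0.7 -0.5] 2.4
-0.025 0.02 0.007 -0.05 0.03 0.03 | [522. 337. 247.] [ 0.6  0.7 -0.5] 2.1
-0.026 0.022 0.005 -0.06 0.03 0.02 | [521. 330. 232.] [ 0.6  0.6 -0.5] 2.1
-0.026 0.024 0.001 -0.07 0.03 0.01 | [520. 321. 217.] [ 0.6  0.6 -0.5] 2.4
-0.025 0.029 -0.002 -0.08 0.03 0.01 | [519. 309. 202.] [ 0.7  0.6 -0.5] 2.6999999999999997
-0.025 0.033 -0.006 -0.1 0.03 -0.0 | [518. 293. 187.] [ 0.7  0.5 -0.5] 3.0
-0.024 0.041 -0.008 -0.12 0.03 -0.02 | [516. 274. 173.] [ 0.7  0.5 -0.5] 3.9000000000000004
-0.024 0.048 -0.011 -0.14 0.02 -0.02 | [514. 250. 159.] [ 0.8  0.4 -0.5] 4.2
-0.027 0.057 -0.015 -0.17 0.01 -0.05 | [511. 222. 145.] [ 0.8  0.3 -0.5] 5.3999999999999995
-0.031 0.065 -0.017 -0.18 -0.0 -0.06 | [505. 188. 131.] [ 0.8  0.2 -0.5] 5.7
-0.036 0.073 -0.02 -0.2 -0.03 -0.08 | [495. 149. 118.] [ 0.8  0.1 -0.5] 6.6
```

send_rows --motion '[{"tx": 0.024, "ty": -0.1, "tz": 0.039, "rx": 0.26, "ry": 0.09, "rz": -0.16, "gripper": -1}, {"tx": 0.032, "ty": -0.083, "tz": 0.039, "rx": 0.23, "ry": 0.12, "rz": -0.12, "gripper": -1}, {"tx": 0.034, "ty": -0.066, "tz": 0.039, "rx": 0.19, "ry": 0.13, "rz": -0.09, "gripper": -1}, {"tx": 0.033, "ty": -0.048, "tz": 0.037, "rx": 0.15, "ry": 0.15, "rz": -0.05, "gripper": -1}, {"tx": 0.029, "ty": -0.032, "tz": 0.035, "rx": 0.11, "ry": 0.15, "rz": -0.04, "gripper": -1}, {"tx": 0.023, "ty": -0.017, "tz": 0.031, "rx": 0.07, "ry": 0.14, "rz": -0.01, "gripper": -1}, {"tx": 0.014, "ty": -0.006, "tz": 0.028, "rx": 0.03, "ry": 0.12, "rz": 0, "gripper": -1}, {"tx": 0.005, "ty": 0.003, "tz": 0.025, "rx": 0.01, "ry": 0.11, "rz": 0.01, "gripper": -1}, {"tx": -0.004, "ty": 0.009, "tz": 0.02, "rx": -0.02, "ry": 0.09, "rz": 0.02, "gripper": -1}, {"tx": -0.011, "ty": 0.014, "tz": 0.017, "rx": -0.03, "ry": 0.07, "rz": 0.03, "gripper": -1}, {"tx": -0.018, "ty": 0.016, "tz": 0.014, "rx": -0.04, "ry": 0.05, "rz": 0.02, "gripper": -1}]'

```text
time_s: 4.58
ee_pos: [526.1, 347.1, 278.0]
ee_rot: [-142.4, -52.5, 7.6]
force: [0.2, -0.1, 0.5]
gripper_width: 91.6
gripper_force: 0.0
```

```bash
python3 log.py; python3 - <<'E'
from kin import *
q0=np.array(env.state()["qpos"])
print(fk(q0,P)[0])
X,W=pose([577,161,64],9,30)
qg,e=ik(X,W,[15,32,142,190,54,-90])
qp,e=ik(X-W.apply([0,0,90]),W,qg);print(qp.round(1),e)
s=np.linspace(0,1,12)
qs=[q0+(qp-q0)*k for k in s]
o,Xe,We=rows(qs)
for (t,r),q in zip(o,qs[1:]): print(*t,*r,"|",fk(q,P)[0].round(0),np.linalg.norm(r).round(2)*30)
E
```

```text
time_s 4.58
qpos [ 16.83   5.95 124.35 100.88  30.71  -6.15]
ee_pos [526.12 347.05 278.04]
ee_rot [-142.42  -52.49    7.63]
force [ 0.21 -0.15  0.51]
torque [-0.4   0.3  -0.02]
gripper_width 91.6
[526.12145315 347.04543417 278.03352882]
[ 22.4  22.  149.7 195.1  51.1 -92.7] 3.0025020001287115
-0.024 -0.005 0.016 0.03 0.04 0.04 | [522. 353. 266.] 1.7999999999999998
-0.02 0.005 0.013 0.01 0.06 0.03 | [521. 356. 254.] 2.1
-0.018 0.014 0.008 -0.03 0.06 0.02 | [522. 353. 242.] 2.1
-0.018 0.025 0.004 -0.05 0.06 0.02 | [525. 346. 229.] 2.4
-0.018 0.035 -0.0 -0.09 0.06 0.0 | [529. 333. 214.] 3.3
-0.02 0.044 -0.005 -0.12 0.05 -0.01 | [533. 315. 198.] 3.9000000000000004
-0.024 0.053 -0.008 -0.15 0.03 -0.02 | [536. 292. 180.] 4.5
-0.028 0.062 -0.012 -0.17 0.02 -0.04 | [537. 264. 160.] 5.3999999999999995
-0.033 0.068 -0.015 -0.19 -0.01 -0.07 | [535. 231. 140.] 6.0
-0.04 0.075 -0.018 -0.21 -0.03 -0.08 | [529. 194. 120.] 6.9
-0.046 0.079 -0.02 -0.22 -0.06 -0.11 | [518. 152. 100.] 7.5
```

```bash
python3 - <<'E'
from kin import *
q0=np.array(env.state()["qpos"])
X,W=pose([577,161,64],9,36)
qg,e=ik(X,W,[15,32,142,190,54,-90]);print(qg.round(1))
for b in(90,75,):
  qp,e=ik(X-W.apply([0,0,b]),W,qg);print(b,qp.round(1),e)
s=np.linspace(0,1,12)
qs=[q0+(qp-q0)*k-np.array([0,np.sin(np.pi*k)*6,0,0,0,0]) for k in s]
o,Xe,We=rows(qs)
for (t,r),q in zip(o,qs[1:]): print(*t,*r,"|",fk(q,P)[0].round(0),np.linalg.norm(r).round(2)*30)
E
```

```text
[ 18.6  28.1 139.2 191.7  41.5 -93.2]
90 [ 21.1  16.6 145.3 196.5  36.5 -96.3] 5.094882848943882e-13
75 [ 20.6  18.7 144.5 195.4  37.7 -95.4] 1.1368683772161603e-13
0.013 -0.007 -0.01 -0.0 0.11 -0.01 | [525. 347. 287.] 3.3
0.011 0.002 -0.011 -0.03 0.1 -0.01 | [526. 342. 294.] 3.0
0.007 0.012 -0.009 -0.04 0.09 -0.0 | [529. 335. 296.] 3.0
0.0 0.024 -0.007 -0.08 0.08 -0.01 | [533. 324. 293.] 3.3
-0.01 0.035 -0.004 -0.1 0.05 -0.01 | [539. 309. 283.] 3.3
-0.024 0.045 -0.001 -0.12 0.02 -0.0 | [544. 291. 266.] 3.5999999999999996
-0.036 0.054 0.002 -0.14 -0.01 -0.02 | [549. 270. 242.] 4.2
-0.051 0.06 0.004 -0.16 -0.05 -0.02 | [552. 246. 211.] 5.1000000000000005
-0.063 0.065 0.006 -0.17 -0.08 -0.03 | [551. 218. 175.] 5.7
-0.074 0.067 0.006 -0.18 -0.11 -0.05 | [545. 188. 136.] 6.6
-0.083 0.067 0.006 -0.19 -0.13 -0.07 | [532. 154.  97.] 7.199999999999999
```

```bash
python3 - <<'E'
from kin import *
q0=np.array(env.state()["qpos"])
X,W=pose([577,161,64],9,36)
qg,e=ik(X,W,[15,32,142,190,54,-90])
qp,e=ik(X-W.apply([0,0,90]),W,qg)
s=np.linspace(0,1,12)
qs=[q0+(qp-q0)*k+np.array([0,-np.sin(np.pi*k)*8,np.sin(np.pi*k)*7,0,0,0]) for k in s]
o,Xe,We=rows(qs)
for (t,r),q in zip(o,qs[1:]):
    x,w=fk(q,P); print(*t,*r,"|",x.round(0),(x+w.apply([0,59,0])).round(0),np.linalg.norm(r).round(2)*30)
print(Xe,X-W.apply([0,0,90]))
E
```

```text
-0.027 -0.01 -0.025 -0.01 0.07 0.01 | [508. 341. 275.] [542. 298. 253.] 2.1
-0.025 -0.001 -0.025 -0.03 0.07 0.01 | [493. 332. 271.] [527. 288. 249.] 2.4
-0.024 0.011 -0.024 -0.06 0.06 0.01 | [483. 320. 264.] [515. 275. 243.] 2.6999999999999997
-0.021 0.023 -0.019 -0.08 0.05 0.0 | [477. 305. 255.] [508. 258. 235.] 2.6999999999999997
-0.021 0.034 -0.013 -0.1 0.04 -0.0 | [476. 287. 243.] [504. 239. 224.] 3.3
-0.021 0.044 -0.005 -0.12 0.02 -0.01 | [480. 268. 228.] [505. 218. 211.] 3.5999999999999996
-0.023 0.052 0.005 -0.14 0.0 -0.02 | [487. 248. 210.] [510. 196. 195.] 4.2
-0.026 0.057 0.013 -0.16 -0.02 -0.02 | [496. 226. 188.] [516. 172. 176.] 4.8
-0.033 0.06 0.022 -0.16 -0.05 -0.04 | [507. 203. 163.] [523. 147. 155.] 5.1000000000000005
-0.039 0.06 0.027 -0.17 -0.07 -0.05 | [515. 178. 135.] [528. 121. 131.] 5.7
-0.046 0.058 0.029 -0.18 -0.09 -0.06 | [520. 152. 106.] [529.  94. 106.] 6.3
[520.55110493 151.85476891 105.82036291] [520.26697766 152.01437201 105.73275291]
```

Clear path. Executing.

send_rows --motion '[{"tx": -0.027, "ty": -0.01, "tz": -0.025, "rx": -0.01, "ry": 0.07, "rz": 0.01, "gripper": -1}, {"tx": -0.025, "ty": -0.001, "tz": -0.025, "rx": -0.03, "ry": 0.07, "rz": 0.01, "gripper": -1}, {"tx": -0.024, "ty": 0.011, "tz": -0.024, "rx": -0.06, "ry": 0.06, "rz": 0.01, "gripper": -1}, {"tx": -0.021, "ty": 0.023, "tz": -0.019, "rx": -0.08, "ry": 0.05, "rz": 0, "gripper": -1}, {"tx": -0.021, "ty": 0.034, "tz": -0.013, "rx": -0.1, "ry": 0.04, "rz": 0, "gripper": -1}, {"tx": -0.021, "ty": 0.044, "tz": -0.005, "rx": -0.12, "ry": 0.02, "rz": -0.01, "gripper": -1}, {"tx": -0.023, "ty": 0.052, "tz": 0.005, "rx": -0.14, "ry": 0, "rz": -0.02, "gripper": -1}, {"tx": -0.026, "ty": 0.057, "tz": 0.013, "rx": -0.16, "ry": -0.02, "rz": -0.02, "gripper": -1}, {"tx": -0.033, "ty": 0.06, "tz": 0.022, "rx": -0.16, "ry": -0.05, "rz": -0.04, "gripper": -1}, {"tx": -0.039, "ty": 0.06, "tz": 0.027, "rx": -0.17, "ry": -0.07, "rz": -0.05, "gripper": -1}, {"tx": -0.046, "ty": 0.058, "tz": 0.029, "rx": -0.18, "ry": -0.09, "rz": -0.06, "gripper": -1}, {"tx": 0, "ty": 0, "tz": 0, "rx": 0, "ry": 0, "rz": 0, "gripper": -1}]'

```text
time_s: 6.08
ee_pos: [520.4, 151.7, 105.1]
ee_rot: [179.7, -53.9, 9.2]
force: [0.0, 0.7, 1.5]
gripper_width: 91.2
gripper_force: 0.0
```

```bash
cat > to.py <<'E'
from kin import *
def to(G,y,t,off=(0,0,0)):
    "total shift (500mm units, current tool axes) and turn to grasp-point pose"
    s=env.state(); W=R.from_euler('xyz',s["ee_rot"],degrees=True); X,W2=pose(G,y,t)
    q,e=ik(X,W2,np.array(s["qpos"]))
    print("t=%.2f"%s["time_s"],"shift",(W.inv().apply(X-s["ee_pos"])/500).round(4),"turn",np.degrees((W.inv()*W2).as_rotvec()/30).round(3),"q",q.round(1),"e",e.round(2))
E
python3 - <<'E'
from to import *
print(env.state()["qpos"].round(1) if hasattr(env.state()["qpos"],"round") else env.state()["qpos"],env.state()["ee_pos"],env.state()["ee_rot"])
to([577,161,64],9,36)
gs=grab("side");gt=grab("top")
im=np.zeros((600,800,3),np.uint8)
im[:600,:400]=cv2.resize(gs["frame"][300:450,230:330],None,fx=4,fy=4,interpolation=cv2.INTER_CUBIC)
im[:600,400:]=cv2.resize(gt["frame"][190:290,210:276],None,fx=6,fy=6,interpolation=cv2.INTER_CUBIC)[:600,:400] if 0 else cv2.resize(gt["frame"][190:290,210:277],(400,600),interpolation=cv2.INTER_CUBIC)
cv2.imwrite("pics/a.png",im[:,:,::-1])
E
```

```text
[ 21.2  16.7 145.3 196.9  36.5 -96.6] [520.3943164  151.70695915 105.07766453] [179.72119959 -53.93278524   9.17372478]
t=6.08 shift [ 0.0012 -0.0011  0.1791] turn [0.005 0.002 0.003] q [ 18.6  28.1 139.2 191.7  41.5 -93.2] e 0.0
```

View pics/a.png

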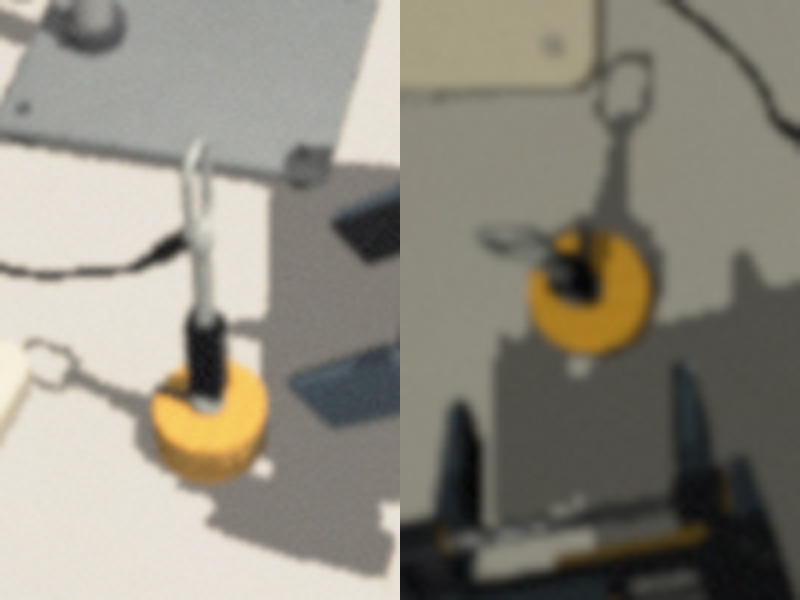

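Fingers straddle the grip line in the top view (crop x 460 and 685, grip at about 580). Advance and close.

send_rows --motion '[{"tx": 0, "ty": 0, "tz": 0.06, "rx": 0, "ry": 0, "rz": 0, "gripper": -1}, {"tx": 0, "ty": 0, "tz": 0.06, "rx": 0, "ry": 0, "rz": 0, "gripper": -1}, {"tx": 0.001, "ty": -0.001, "tz": 0.039, "rx": 0, "ry": 0, "rz": 0, "gripper": -1}, {"tx": 0, "ty": 0, "tz": 0.02, "rx": 0, "ry": 0, "rz": 0, "gripper": -1}, {"tx": 0, "ty": 0, "tz": 0, "rx": 0, "ry": 0, "rz": 0, "gripper": 1}, {"tx": 0, "ty": 0, "tz": 0, "rx": 0, "ry": 0, "rz": 0, "gripper": 1}, {"tx": 0, "ty": 0, "tz": 0, "rx": 0, "ry": 0, "rz": 0, "gripper": 1}, {"tx": 0, "ty": 0, "tz": 0, "rx": 0, "ry": 0, "rz": 0, "gripper": 1}, {"tx": 0, "ty": 0, "tz": 0, "rx": 0, "ry": 0, "rz": 0, "gripper": 1}, {"tx": 0, "ty": 0, "tz": 0, "rx": 0, "ry": 0, "rz": 0, "gripper": 1}, {"tx": 0, "ty": 0, "tz": 0, "rx": 0, "ry": 0, "rz": 0, "gripper": 1}]' --grip_force 30

```text
time_s: 7.55
ee_pos: [589.6, 163.1, 53.5]
ee_rot: [179.6, -53.9, 9.3]
force: [0.2, 0.1, 0.0]
gripper_width: 24.0
gripper_force: 0.0
```

send_rows --motion '[{"tx": 0, "ty": 0, "tz": 0, "rx": 0, "ry": 0, "rz": 0, "gripper": 1}, {"tx": 0, "ty": 0, "tz": 0, "rx": 0, "ry": 0, "rz": 0, "gripper": 1}, {"tx": 0, "ty": 0, "tz": 0, "rx": 0, "ry": 0, "rz": 0, "gripper": 1}]'

```text
time_s: 7.92
ee_pos: [589.6, 163.2, 53.5]
ee_rot: [179.7, -53.9, 9.3]
force: [-0.7, 1.3, 0.5]
gripper_width: 13.7
gripper_force: 30.0
```

```bash
python3 - <<'E'
from to import *
s=env.state();print(s["gripper_width"],s["gripper_force"],s["force"])
to([570,120,230],9.5,36); to([570,-40,220],9.5,36);to([600,-96.7,200],9.5,36)
E
```

```text
13.702164549672561 29.996260106563568 [-0.6846358   1.26909218  0.50073814]
t=7.92 shift [ 0.2542  0.0802 -0.212 ] turn [ 0.016  0.003 -0.004] q [ 11.7   4.9 130.3 191.2   9.4 -99.7] e 0.0
t=7.92 shift [ 0.2075  0.3961 -0.2402] turn [ 0.016  0.003 -0.004] q [-16.5   6.  131.1 110.5  22.3 -38. ] e 0.0
t=7.92 shift [ 0.1992  0.5174 -0.1829] turn [ 0.016  0.003 -0.004] q [-23.6  11.9 127.6 106.8  27.5 -39.7] e 0.0
```

```bash
cat >> to.py <<'E'
def path(pts):
    q=np.array(env.state()["qpos"])
    for a,b in zip(pts[:-1],pts[1:]):
        for k in np.linspace(0,1,6)[1:]:
            g=np.array(a)+(np.array(b)-a)*k; q2,e=ik(*pose(g[:3],g[3],36),q); print(g.round(0),q2.round(0),e.round(1)); q=q2
E
python3 - <<'E'
from to import *
path([[577,161,64,9.3],[572,140,170,9.3],[585,-40,190,9.5],[600,-96.7,200,9.5]])
gt=grab("top");print("beaker top edge",onz(gt,320,281,96),onz(gt,320,281,0))
E
```

```text
[576. 157.  85.   9.] [ 18.  25. 139. 191.  38. -94.] 0.0
[575. 153. 106.   9.] [ 17.  21. 138. 191.  33. -95.] 0.0
[574. 148. 128.   9.] [ 16.  18. 137. 192.  29. -96.] 0.0
[573. 144. 149.   9.] [ 16.  15. 136. 192.  25. -97.] 0.0
[572. 140. 170.   9.] [ 15.  12. 134. 193.  21. -99.] 0.0
[575. 104. 174.   9.] [  9.  11. 135. 179.  20. -89.] 0.0
[577.  68. 178.   9.] [  3.  11. 135. 164.  20. -79.] 0.0
[580.  32. 182.   9.] [ -4.  10. 134. 149.  21. -68.] 0.0
[582.  -4. 186.   9.] [-10.  10. 133. 135.  22. -59.] 0.0
[585. -40. 190.  10.] [-16.  11. 132. 123.  24. -51.] 0.0
[588. -51. 192.  10.] [-17.  11. 131. 119.  25. -48.] 0.0
[591. -63. 194.  10.] [-19.  11. 130. 116.  25. -46.] 0.0
[594. -74. 196.  10.] [-21.  11. 129. 113.  26. -44.] 0.0
[597. -85. 198.  10.] [-22.  12. 128. 110.  27. -42.] 0.0
[600. -97. 200.  10.] [-24.  12. 128. 107.  27. -40.] 0.0
beaker top edge [452.27113332 -61.94263823  96.        ] [457.17691695 -57.18650312   0.        ]
```

send_rows --motion '[{"tx": 0.02, "ty": 0, "tz": -0.0145, "rx": 0, "ry": 0, "rz": 0, "gripper": 1}, {"tx": 0.043, "ty": 0, "tz": -0.031, "rx": 0, "ry": 0, "rz": 0, "gripper": 1}, {"tx": 0.043, "ty": 0, "tz": -0.031, "rx": 0, "ry": 0, "rz": 0, "gripper": 1}, {"tx": 0.043, "ty": 0, "tz": -0.031, "rx": 0, "ry": 0, "rz": 0, "gripper": 1}, {"tx": 0.023, "ty": 0.02, "tz": -0.0165, "rx": 0, "ry": 0, "rz": 0, "gripper": 1}, {"tx": 0.001, "ty": 0.045, "tz": -0.007, "rx": 0, "ry": 0, "rz": 0, "gripper": 1}, {"tx": 0.001, "ty": 0.06, "tz": -0.009, "rx": 0, "ry": 0, "rz": 0, "gripper": 1}, {"tx": 0.001, "ty": 0.06, "tz": -0.009, "rx": 0, "ry": 0, "rz": 0, "gripper": 1}, {"tx": 0.001, "ty": 0.06, "tz": -0.009, "rx": 0, "ry": 0, "rz": 0, "gripper": 1}, {"tx": 0.001, "ty": 0.06, "tz": -0.009, "rx": 0, "ry": 0, "rz": 0, "gripper": 1}, {"tx": 0, "ty": 0.06, "tz": -0.009, "rx": 0, "ry": 0, "rz": 0, "gripper": 1}, {"tx": 0, "ty": 0.03, "tz": -0.005, "rx": 0, "ry": 0, "rz": 0, "gripper": 1}]'

```text
time_s: 9.48
ee_pos: [598.3, -36.8, 177.1]
ee_rot: [179.6, -53.6, 9.2]
force: [-0.6, -0.4, -4.8]
gripper_width: 13.8
gripper_force: 30.0
```

```bash
python3 - <<'E'
from to import *
s=env.state();print(s["gripper_width"],s["gripper_force"],s["force"],s["qpos"],s["ee_pos"],s["ee_rot"])
to([597,-97.3,198],9.5,36)
E
```

```text
13.767672750500775 29.999608397483826 [-0.59330241 -0.38450028 -4.83726401] [-15.15661385  10.35573303 132.18830194 124.50174794  23.29311227
 -51.78555797] [598.33652567 -36.83535219 177.09659229] [179.62602361 -53.63590088   9.17910465]
t=9.47 shift [ 0.0209  0.1188 -0.0037] turn [ 0.021  0.012 -0.006] q [-23.8  11.9 128.  107.3  27.8 -40.5] e 0.0
```

send_rows --motion '[{"tx": 0.005, "ty": 0.03, "tz": -0.001, "rx": 0.005, "ry": 0.003, "rz": -0.002, "gripper": 1}, {"tx": 0.005, "ty": 0.03, "tz": -0.001, "rx": 0.005, "ry": 0.003, "rz": -0.002, "gripper": 1}, {"tx": 0.005, "ty": 0.03, "tz": -0.001, "rx": 0.005, "ry": 0.003, "rz": -0.001, "gripper": 1}, {"tx": 0.006, "ty": 0.029, "tz": -0.001, "rx": 0.006, "ry": 0.003, "rz": -0.001, "gripper": 1}, {"tx": 0, "ty": 0, "tz": 0, "rx": 0, "ry": 0, "rz": 0, "gripper": 1}, {"tx": 0, "ty": 0, "tz": 0, "rx": 0, "ry": 0, "rz": 0, "gripper": 1}, {"tx": 0, "ty": 0, "tz": 0, "rx": 0, "ry": 0, "rz": 0, "gripper": 1}]'

```text
time_s: 10.35
ee_pos: [613.2, -92.0, 188.2]
ee_rot: [-179.9, -54.2, 9.6]
force: [-0.5, -0.1, -4.1]
gripper_width: 13.5
gripper_force: 30.0
```

```bash
python3 - <<'E'
from to import *
s=env.state();print(s["force"],s["ee_pos"],s["ee_rot"],s["time_s"])
fs=np.mean([grab("side")["frame"].astype(float) for _ in range(4)],0)
gt=grab("top")
im=np.zeros((600,800,3),np.uint8)
im[:600,:500]=cv2.resize(fs[165:285,255:355].astype(np.uint8),None,fx=5,fy=5,interpolation=cv2.INTER_CUBIC)
im[:400,500:800]=cv2.resize(gt["frame"][165:225,300:345],(300,400),interpolation=cv2.INTER_CUBIC)
cv2.imwrite("pics/b.png",im[:,:,::-1])
E
```

```text
[-0.46746509 -0.14346426 -4.0791822 ] [613.23755466 -92.02658844 188.20378646] [-179.92980978  -54.19104493    9.62578796] 10.35
```

View pics/b.png

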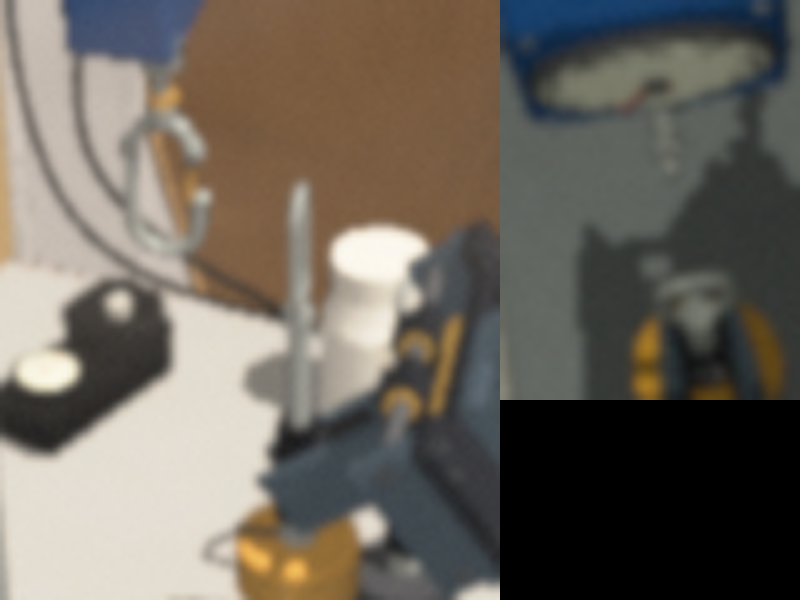

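```bash
cat > al.py <<'E'
from to import *
gs=grab("side");gt=grab("top");s=env.state()
W=R.from_euler('xyz',s["ee_rot"],degrees=True);G=np.array(s["ee_pos"])-W.apply([0,0,19])
yaw=s["ee_rot"][2];a=np.radians(yaw);xg=np.array([np.cos(a),np.sin(a),0]);yg=np.array([-xg[1],xg[0],0])
ax=np.array([662.1,-86.4,323.5])
def rel(X): d=np.array(X)-ax; return np.round([d@xg,d@yg,d[2]],1)
E
python3 - <<'E'
from al import *
print("grip",G,"eye nominal rel",rel(G+[0,0,148]))
for dz in(-20,-10,0,10): 
    X=G+[0,0,148+dz]; print(dz,"side",((proj(gs,X)-[255,165])*5).round(0),"top",((proj(gt,X)-[300,165])*[6.667,6.667]+[500,0]).round(0))
E_=G+[0,0,148]
for k in(-11.5,11.5): print("bar ends side",((proj(gs,E_+k*yg)-[255,165])*5).round(0),"top",((proj(gt,E_+k*yg)-[300,165])*6.667+[500,0]).round(0))
X=tri(gs,(255+300/5,165+194/5),gt,(300+194/6.667,165+286/6.667));print("tri eye",X,rel(X))
for nm,X in(("tip",ax+xg*-16+[0,0,16.5]),("pin",ax-13*xg+[0,0,34.5]),("bot",ax-[0,0,14.5])): print(nm,((proj(gs,X)-[255,165])*5).round(0),((proj(gt,X)-[300,165])*6.667+[500,0]).round(0))
E
```

```text
grip [598.60527302 -95.21883109 200.03488625] eye nominal rel [-64.1   1.9  24.5]
-20 side [314. 228.] top [692. 304.]
-10 side [314. 208.] top [691. 299.]
0 side [314. 187.] top [690. 293.]
10 side [314. 166.] top [689. 288.]
bar ends side [319. 173.] top [724. 287.]
bar ends side [309. 201.] top [656. 300.]
tri eye [603.51460619 -96.00465738 342.76121159] [-59.4   0.3  19.3]
tip [203. 190.] [671. 159.]
pin [195. 152.] [667. 138.]
bot [168. 248.] [666. 134.]
```

```bash
python3 - <<'E'
from al import *
f=np.mean([grab("side")["frame"].astype(float) for _ in range(4)],0).astype(np.uint8)
# blue minus red: gray ~0, brown strongly negative
d=f[:,:,0].astype(int)-f[:,:,2]
print("eye cols 309-321"); 
for v in range(198,214): print(v,d[v,309:322])
print("tip cols 290-301")
for v in range(198,212): print(v,d[v,290:302])
E_=G+[0,0,147.3]
for k in(-11.5,0,11.5): print("bar pred",proj(gs,E_+k*yg).round(1))
print("tip end pred",proj(gs,ax+xg*-16+[0,0,16.5]).round(1))
E
```

```text
eye cols 309-321
198 [56 56 56 57 57 56 57 55 56 55 56 57 55]
199 [57 57 57 57 56 55 55 54 56 57 55 57 56]
200 [56 56 54 54 52 46 44 46 53 55 56 57 56]
201 [57 55 56 53 42 31 27 32 45 56 57 57 57]
202 [56 57 55 50 35 21 18 25 40 55 56 56 58]
203 [55 56 54 48 29 18 15 22 40 53 56 57 55]
204 [56 55 53 41 24 15 15 21 39 53 56 56 57]
205 [57 54 51 37 20 12 14 20 39 53 56 56 57]
206 [57 56 52 34 18 13 13 21 39 53 55 56 56]
207 [56 56 50 34 17 12 14 21 38 54 56 56 57]
208 [57 55 50 34 17 14 13 21 39 53 56 55 56]
209 [55 54 50 33 19 13 13 21 39 53 55 55 56]
210 [57 54 52 34 18 12 12 22 39 54 56 56 55]
211 [56 55 49 34 19 11 13 21 40 53 57 56 54]
212 [54 56 51 36 17 12 13 23 38 53 56 53 45]
213 [55 55 51 36 17 11 12 21 40 54 55 49 37]
tip cols 290-301
198 [55 51 44 44 46 51 56 57 56 56 57 56]
199 [57 57 62 66 62 57 57 57 57 57 58 55]
200 [56 63 74 77 69 59 55 57 54 56 56 57]
201 [62 68 79 83 67 56 54 56 57 57 54 56]
202 [64 68 83 79 56 41 43 51 55 57 56 56]
203 [66 69 79 68 40 26 30 42 54 58 55 55]
204 [66 69 72 55 28 19 23 39 53 55 56 57]
205 [65 64 59 40 20 14 21 38 53 57 57 57]
206 [64 60 47 27 15 13 22 42 55 57 57 57]
207 [61 61 45 22 12 13 23 47 58 59 59 57]
208 [56 63 48 23 12 14 26 48 58 60 58 60]
209 [52 62 50 22 12 14 29 48 59 60 58 57]
210 [48 60 45 21 14 18 33 51 57 58 57 58]
211 [39 49 34 16 12 21 39 52 57 57 57 56]
bar pred [318.9 199.9]
bar pred [317.9 202.7]
bar pred [316.9 205.5]
tip end pred [295.5 203. ]
```

send_rows --motion '[{"tx": 0.011, "ty": 0.001, "tz": 0.013, "rx": 0, "ry": 0, "rz": 0, "gripper": 1}, {"tx": 0.011, "ty": 0.001, "tz": 0.013, "rx": 0, "ry": 0, "rz": 0, "gripper": 1}, {"tx": 0.01, "ty": 0, "tz": 0.013, "rx": 0, "ry": 0, "rz": 0, "gripper": 1}, {"tx": 0, "ty": 0, "tz": 0, "rx": 0, "ry": 0, "rz": 0, "gripper": 1}, {"tx": 0, "ty": 0, "tz": 0, "rx": 0, "ry": 0, "rz": 0, "gripper": 1}, {"tx": 0, "ty": 0, "tz": 0, "rx": 0, "ry": 0, "rz": 0, "gripper": 1}]'

```text
time_s: 11.75
ee_pos: [638.5, -89.6, 190.3]
ee_rot: [-180.0, -54.2, 9.6]
force: [-0.5, 0.4, -3.8]
gripper_width: 14.0
gripper_force: 30.0
```

```bash
python3 - <<'E'
from al import *
s=env.state();print(s["force"],s["ee_pos"],s["ee_rot"],s["time_s"],"nominal eye rel",rel(G+[0,0,147.3]))
fs=np.mean([grab("side")["frame"].astype(float) for _ in range(4)],0)
ft=np.mean([grab("top")["frame"].astype(float) for _ in range(4)],0)
im=np.zeros((600,800,3),np.uint8)
im[:600,:500]=cv2.resize(fs[178:226,275:315].astype(np.uint8),(500,600),interpolation=cv2.INTER_CUBIC)
im[:400,500:800]=cv2.resize(np.clip(ft[174:214,310:340]*1.8,0,255).astype(np.uint8),(300,400),interpolation=cv2.INTER_CUBIC)
cv2.imwrite("pics/c.png",im[:,:,::-1])
d=(fs[:,:,0]-fs[:,:,2]).astype(int)
for v in range(197,212): print(v,d[v,290:315])
E
```

```text
[-0.19266355 -0.19301337 -4.40740944] [638.59330227 -89.62304509 190.44197204] [-179.97065938  -54.25357339    9.60289851] 11.85 nominal eye rel [-39.1   0.7  25.3]
197 [53 42 27 21 27 39 50 56 58 56 56 56 54 53 55 55 57 57 57 55 57 56 56 56
 56]
198 [55 49 44 43 45 51 54 57 56 56 55 53 48 43 45 51 56 57 55 57 57 57 57 56
 57]
199 [57 57 63 66 61 57 56 56 57 56 55 48 36 28 30 41 53 56 55 56 56 56 55 56
 56]
200 [58 62 75 78 68 59 56 55 56 56 51 40 25 18 20 31 49 56 56 56 56 55 56 56
 56]
201 [62 67 80 84 67 56 54 55 57 56 48 32 19 13 15 25 44 54 56 56 55 55 56 56
 56]
202 [65 70 83 78 56 42 41 50 56 55 48 28 18 12 12 22 43 54 56 56 55 56 55 56
 56]
203 [66 70 80 68 39 27 29 41 53 56 45 28 16 11 13 21 44 54 57 56 56 56 56 55
 56]
204 [66 68 71 55 29 19 22 38 53 53 42 24 15 11 12 22 42 54 56 56 56 56 55 57
 54]
205 [66 65 59 40 20 13 21 39 54 53 39 20 11 11 13 23 42 54 55 55 55 55 55 55
 55]
206 [65 60 48 26 14 13 22 43 54 54 39 18 10 11 11 21 40 54 56 57 57 57 55 56
 56]
207 [61 61 45 22 12 12 25 46 59 54 39 18 12 11 12 23 42 54 58 57 57 55 56 54
 55]
208 [57 62 47 22 11 12 24 46 59 55 41 19 11 10 12 21 43 55 56 55 55 56 55 55
 56]
209 [53 64 49 23 12 14 27 48 58 57 41 19 11 10 11 22 41 55 57 56 56 55 54 54
 55]
210 [47 60 44 20 12 18 32 51 58 55 40 19 11  9 11 22 40 55 56 55 55 56 55 57
 56]
211 [37 48 34 16 14 20 38 53 57 54 39 20 12 10 11 21 41 56 57 56 55 55 55 55
 55]
```

View pics/c.png

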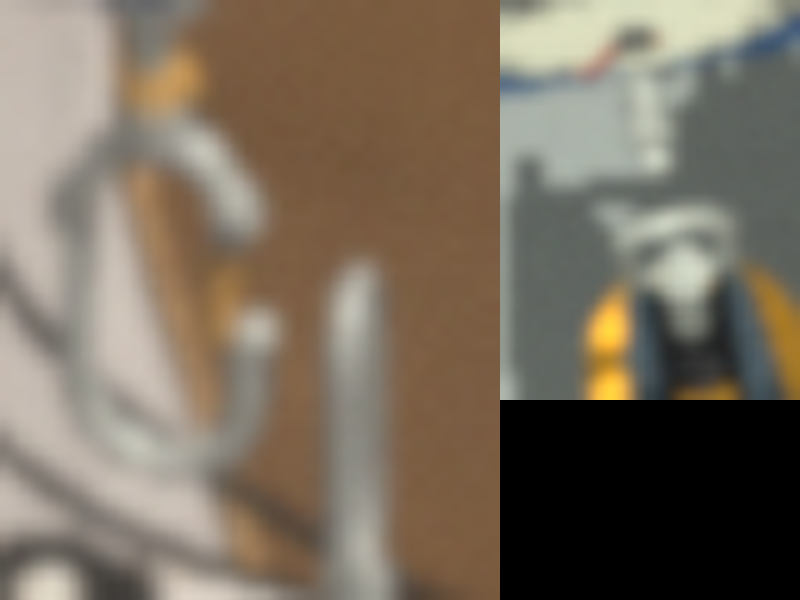

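```bash
python3 - <<'E'
from al import *
print("top eye",[rel(onz(gt,328.0,195.5,z)) for z in(343,348)], "nose",rel(onz(gt,325.5,190,340)))
for z in(20,22.5,25):
    X=ax-33*xg+[0,0,z]; print(z,proj(gs,X).round(2),proj(gt,X).round(2), [proj(gs,X+k*yg).round(2).tolist() for k in(-8,8)])
X=ax-16*xg+[0,0,16.5];print("tip",proj(gs,X).round(2),proj(gs,X+[0,0,1]).round(2))
E
```

```text
top eye [array([-32.7,  -2.5,  19.5]), array([-33.8,  -2.4,  24.5])] nose [-18.6   0.8  16.5]
20 [303.43 202.36] [326.93 195.78] [[304.19, 200.42], [302.65, 204.33]]
22.5 [303.41 201.34] [326.89 195.55] [[304.18, 199.4], [302.64, 203.31]]
25 [303.4  200.32] [326.85 195.32] [[304.16, 198.38], [302.62, 202.28]]
tip [295.53 203.  ] [295.52 202.6 ]
```

The side view has the eye's top at crop (355,265) and the nose tip at (260,320). In the top view the eye bar is centred at (680,215) with the nose at (655,160), so the eye is about 2.5 mm right and about 1.5 mm low. I'll correct that and close in.

send_rows --motion '[{"tx": 0.0025, "ty": -0.004, "tz": -0.0018, "rx": 0, "ry": 0, "rz": 0, "gripper": 1}, {"tx": 0.0045, "ty": 0, "tz": 0.0065, "rx": 0, "ry": 0, "rz": 0, "gripper": 1}, {"tx": 0.0045, "ty": 0, "tz": 0.0065, "rx": 0, "ry": 0, "rz": 0, "gripper": 1}, {"tx": 0.0045, "ty": 0, "tz": 0.0065, "rx": 0, "ry": 0, "rz": 0, "gripper": 1}, {"tx": 0, "ty": 0, "tz": 0, "rx": 0, "ry": 0, "rz": 0, "gripper": 1}, {"tx": 0, "ty": 0, "tz": 0, "rx": 0, "ry": 0, "rz": 0, "gripper": 1}, {"tx": 0, "ty": 0, "tz": 0, "rx": 0, "ry": 0, "rz": 0, "gripper": 1}]' --grip_force 60

```text
time_s: 13.22
ee_pos: [650.0, -85.6, 191.7]
ee_rot: [-180.0, -54.3, 9.6]
force: [-0.3, 0.8, -4.7]
gripper_width: 13.8
gripper_force: 60.0
```

```bash
cat > chk.py <<'E'
from al import *
fs=np.mean([grab("side")["frame"].astype(float) for _ in range(2)],0)
S=[env.state() for _ in range(1)]
print("t",s["time_s"],"F",np.round(s["force"],2),"nom",rel(G+[0,0,147.3]),"corrected along",rel(G+[6,0,147.3])[0])
E
python3 - <<'E'
from chk import *
ft=grab("top")["frame"]
d=(fs[:,:,0]-fs[:,:,2]).astype(int)
for v in range(194,212): print(v,d[v,286:306])
E
```

```text
t 13.325 F [-0.06 -0.02 -3.9 ] nom [-27.2   2.7  26.7] corrected along -21.2
194 [68 66 61 58 49 31 17 12 15 23 40 52 57 55 56 56 57 56 53 54]
195 [63 69 63 57 51 35 17 12 14 22 40 54 56 55 57 55 56 54 54 55]
196 [56 69 65 59 53 37 20 10 17 26 43 54 56 56 56 55 56 57 56 57]
197 [48 68 65 58 53 41 29 21 27 39 47 50 49 52 56 56 55 56 56 55]
198 [42 64 67 61 53 50 44 44 45 46 43 34 32 42 52 56 57 56 57 57]
199 [37 57 67 61 57 58 62 65 59 49 32 20 20 31 46 55 56 56 55 58]
200 [30 52 67 64 58 65 74 79 64 42 23 17 15 22 42 53 56 57 56 57]
201 [27 45 63 66 64 67 81 83 63 34 20 15 13 21 38 52 57 56 56 57]
202 [25 38 60 70 66 72 84 79 55 29 16 13 12 21 40 52 55 55 55 56]
203 [23 31 53 70 67 70 81 70 42 21 14 12 12 20 38 54 55 55 57 58]
204 [22 26 43 65 66 67 74 57 30 14 12 12 13 20 39 53 56 56 54 56]
205 [22 24 38 57 65 64 61 43 19 12 10 11 12 21 39 54 57 56 57 57]
206 [21 21 31 51 65 60 46 27 13 12 10 12 13 22 39 53 57 57 58 57]
207 [21 22 28 43 62 61 45 22 12 10 12 11 13 22 40 57 57 60 59 57]
208 [22 22 25 39 59 64 47 23  9 11  8  9 13 22 41 55 57 58 58 56]
209 [23 22 23 35 53 64 48 23 11  9 10  8 13 20 41 56 57 58 57 58]
210 [17 19 21 29 49 60 47 20 10  9  8 10 13 21 41 55 57 57 57 56]
211 [14 17 20 27 39 50 36 16 10  9  9 10 13 21 38 55 59 58 56 57]
```

```bash
python3 - <<'E'
from al import *
for al in(-33,-21):
  for z in(20,22.5,25): print(al,z,proj(gs,ax+al*xg-8*yg+[0,0,z]).round(2),proj(gs,ax+al*xg-2.5*yg-8*yg+[0,0,z]).round(2))
E
```

```text
-33 20 [304.19 200.42] [304.43 199.82]
-33 22.5 [304.18 199.4 ] [304.41 198.8 ]
-33 25 [304.16 198.38] [304.4  197.78]
-21 20 [298.62 199.87] [298.87 199.27]
-21 22.5 [298.6  198.85] [298.84 198.25]
-21 25 [298.57 197.83] [298.82 197.23]
```

send_rows --motion '[{"tx": 0.0013, "ty": 0, "tz": -0.0009, "rx": 0, "ry": 0, "rz": 0, "gripper": 1}, {"tx": 0.0012, "ty": 0, "tz": 0.0016, "rx": 0, "ry": 0, "rz": 0, "gripper": 1}, {"tx": 0.0012, "ty": 0, "tz": 0.0016, "rx": 0, "ry": 0, "rz": 0, "gripper": 1}, {"tx": 0.0012, "ty": 0, "tz": 0.0016, "rx": 0, "ry": 0, "rz": 0, "gripper": 1}, {"tx": 0, "ty": 0, "tz": 0, "rx": 0, "ry": 0, "rz": 0, "gripper": 1}, {"tx": 0, "ty": 0, "tz": 0, "rx": 0, "ry": 0, "rz": 0, "gripper": 1}]'

```text
time_s: 14.32
ee_pos: [653.1, -85.1, 192.7]
ee_rot: [-180.0, -54.3, 9.6]
force: [0.3, 0.1, -3.8]
gripper_width: 13.7
gripper_force: 60.0
```

```bash
python3 -c "from chk import *"
```

```text
t 14.425 F [-0.1   0.09 -4.19] nom [-24.1   2.7  27.5] corrected along -18.2
```

send_rows --motion '[{"tx": 0.0012, "ty": 0, "tz": 0.0016, "rx": 0, "ry": 0, "rz": 0, "gripper": 1}, {"tx": 0.0012, "ty": 0, "tz": 0.0016, "rx": 0, "ry": 0, "rz": 0, "gripper": 1}, {"tx": 0, "ty": 0, "tz": 0, "rx": 0, "ry": 0, "rz": 0, "gripper": 1}]'

```text
time_s: 14.9
ee_pos: [655.0, -84.8, 192.6]
ee_rot: [-180.0, -54.2, 9.6]
force: [-1.5, -0.4, -4.5]
gripper_width: 13.3
gripper_force: 60.0
```

```bash
python3 -c "from chk import *"
```

```text
t 15.0 F [-2.39 -0.35 -3.15] nom [-22.2   2.7  27.5] corrected along -16.3
```

send_rows --motion '[{"tx": 0.0012, "ty": 0, "tz": 0.0016, "rx": 0, "ry": 0, "rz": 0, "gripper": 1}, {"tx": 0, "ty": 0, "tz": 0, "rx": 0, "ry": 0, "rz": 0, "gripper": 1}]'

```text
time_s: 15.35
ee_pos: [656.1, -84.6, 192.7]
ee_rot: [-180.0, -54.3, 9.6]
force: [-1.4, -0.7, -5.0]
gripper_width: 13.4
gripper_force: 60.0
```

```bash
python3 -c "
from chk import *
print(s['torque'])
d=(fs[:,:,0]-fs[:,:,2]).astype(int)
for v in range(195,208): print(v,d[v,284:304])"
```

```text
t 15.45 F [-2.31 -0.82 -3.78] nom [-21.1   2.7  27.6] corrected along -15.2
[-0.1458633   0.97970875 -0.02240416]
195 [24 39 61 68 62 57 53 36 18 12 14 21 40 55 58 57 58 56 55 55]
196 [24 34 56 68 64 58 54 39 22 14 15 27 44 55 58 55 56 56 56 57]
197 [22 29 50 67 66 59 55 47 35 25 20 26 40 52 56 57 58 55 58 57]
198 [22 25 42 62 66 61 58 56 51 36 24 22 30 44 56 56 57 55 57 56]
199 [22 24 36 57 67 63 59 62 60 37 20 15 21 40 54 55 55 56 56 57]
200 [22 23 31 51 66 64 61 64 54 30 16 15 20 39 55 57 56 56 56 55]
201 [22 22 28 43 65 69 66 65 50 26 16 14 21 42 54 58 57 56 54 56]
202 [21 22 24 37 60 71 71 66 46 22 16 14 20 40 54 58 55 55 56 57]
203 [19 22 23 31 56 70 70 66 42 21 13 15 20 37 52 56 58 56 57 58]
204 [22 23 22 26 45 63 68 62 38 19 14 15 20 36 51 57 56 57 58 56]
205 [22 21 22 22 38 55 66 58 36 20 13 12 21 39 55 59 56 57 57 57]
206 [21 21 22 23 32 51 65 59 39 19 12 12 21 40 56 58 57 58 58 57]
207 [19 22 22 23 28 44 60 59 40 19 11 12 20 40 56 58 59 59 60 57]
```

send_rows --motion '[{"tx": 0.0012, "ty": 0, "tz": 0.0016, "rx": 0, "ry": 0, "rz": 0, "gripper": 1}, {"tx": 0.0012, "ty": 0, "tz": 0.0016, "rx": 0, "ry": 0, "rz": 0, "gripper": 1}, {"tx": 0, "ty": 0, "tz": 0, "rx": 0, "ry": 0, "rz": 0, "gripper": 1}]'

```text
time_s: 15.92
ee_pos: [658.1, -84.2, 192.7]
ee_rot: [-180.0, -54.3, 9.6]
force: [-3.1, 0.2, -5.2]
gripper_width: 13.7
gripper_force: 60.0
```

```bash
python3 -c "from chk import *"
```

```text
t 16.025 F [-2.   -0.51 -3.57] nom [-19.1   2.9  27.6] corrected along -13.2
```

send_rows --motion '[{"tx": 0.0012, "ty": 0, "tz": 0.0016, "rx": 0, "ry": 0, "rz": 0, "gripper": 1}, {"tx": 0.0012, "ty": 0, "tz": 0.0016, "rx": 0, "ry": 0, "rz": 0, "gripper": 1}, {"tx": 0, "ty": 0, "tz": 0, "rx": 0, "ry": 0, "rz": 0, "gripper": 1}]'

```text
time_s: 16.5
ee_pos: [660.0, -83.9, 192.7]
ee_rot: [-180.0, -54.2, 9.6]
force: [-2.7, 0.2, -4.3]
gripper_width: 13.7
gripper_force: 60.0
```

```bash
python3 -c "
from chk import *
d=(fs[:,:,0]-fs[:,:,2]).astype(int)
for v in range(193,208): print(v,d[v,280:302])"
```

```text
t 16.6 F [-3.2   0.4  -3.97] nom [-17.    2.8  27.6] corrected along -11.1
193 [ 9  9 14 21 31 55 75 68 61 57 44 25 15 13 16 26 42 54 57 55 56 56]
194 [ 8  9 14 21 27 45 68 68 61 58 48 30 14 12 13 21 39 55 56 57 56 56]
195 [10  7 14 19 23 39 63 70 63 57 50 32 16 12 13 21 40 54 58 56 57 55]
196 [11 10 14 20 23 33 55 68 65 59 55 41 21 15 19 31 48 55 56 58 55 56]
197 [12 10 14 18 23 28 48 69 65 61 63 54 35 21 29 41 53 55 58 55 58 58]
198 [13 10 14 20 22 26 42 62 65 65 68 53 32 22 28 43 54 56 56 56 55 56]
199 [13 12 14 18 21 25 34 54 65 69 61 38 21 17 23 38 53 57 58 56 56 55]
200 [12 12 18 19 21 23 31 47 66 66 48 22 14 13 17 30 48 56 56 55 57 56]
201 [12 13 16 18 21 23 31 50 68 67 39 16 11 10 14 24 44 55 56 58 56 57]
202 [13 11 15 20 21 23 29 46 65 67 39 18 11 11 12 19 34 50 59 57 56 58]
203 [12 10 14 20 21 22 26 35 58 65 41 18 12 12 13 16 25 43 54 55 57 55]
204 [10 11 16 19 22 22 23 29 46 61 43 21 13 11 11 14 21 39 55 59 58 56]
205 [ 9 11 14 19 21 22 21 24 38 54 46 23 13 10 10 12 23 43 57 57 57 57]
206 [10 11 14 18 22 22 21 23 30 49 45 25 12 10  9 13 22 47 58 60 58 57]
207 [11 11 14 18 22 22 23 23 26 41 42 23 12 10 10 13 24 47 60 61 60 59]
```

send_rows --motion '[{"tx": 0.0012, "ty": 0, "tz": 0.0016, "rx": 0, "ry": 0, "rz": 0, "gripper": 1}, {"tx": 0.0012, "ty": 0, "tz": 0.0016, "rx": 0, "ry": 0, "rz": 0, "gripper": 1}, {"tx": 0.0012, "ty": 0, "tz": 0.0016, "rx": 0, "ry": 0, "rz": 0, "gripper": 1}, {"tx": 0, "ty": 0, "tz": 0, "rx": 0, "ry": 0, "rz": 0, "gripper": 1}]'

```text
time_s: 17.2
ee_pos: [663.1, -83.5, 192.8]
ee_rot: [-180.0, -54.3, 9.6]
force: [-2.8, 0.3, -5.1]
gripper_width: 13.5
gripper_force: 60.0
```

```bash
python3 -c "from chk import *"
```

```text
t 17.3 F [-2.29  0.81 -4.81] nom [-14.    2.7  27.7] corrected along -8.1
```

send_rows --motion '[{"tx": 0.0012, "ty": 0, "tz": 0.0016, "rx": 0, "ry": 0, "rz": 0, "gripper": 1}, {"tx": 0.0012, "ty": 0, "tz": 0.0016, "rx": 0, "ry": 0, "rz": 0, "gripper": 1}, {"tx": 0.0012, "ty": 0, "tz": 0.0016, "rx": 0, "ry": 0, "rz": 0, "gripper": 1}, {"tx": 0.0012, "ty": 0, "tz": 0.0016, "rx": 0, "ry": 0, "rz": 0, "gripper": 1}, {"tx": 0, "ty": 0, "tz": 0, "rx": 0, "ry": 0, "rz": 0, "gripper": 1}]'

```text
time_s: 18.02
ee_pos: [667.1, -82.8, 193.0]
ee_rot: [-180.0, -54.3, 9.6]
force: [-1.7, 0.2, -5.4]
gripper_width: 13.6
gripper_force: 60.0
```

```bash
python3 -c "
from chk import *
im=cv2.resize(fs[170:230,265:315].astype(np.uint8),(500,600),interpolation=cv2.INTER_CUBIC);cv2.imwrite('pics/d.png',im[:,:,::-1])
d=(fs[:,:,0]-fs[:,:,2]).astype(int)
for v in range(191,208,2): print(v,d[v,280:302])"
```

```text
t 18.125 F [-2.22  0.23 -6.1 ] nom [-10.    2.8  27.8] corrected along -4.1
191 [ 9  8 13 19 34 62 75 66 53 43 26 16 14 15 22 35 47 55 55 54 55 55]
193 [ 9 11 13 21 30 55 74 69 60 57 47 30 17 11 13 22 38 53 58 54 57 56]
195 [ 9  9 13 19 26 40 68 77 77 72 61 40 20 14 17 32 46 56 58 59 57 57]
197 [13 11 14 24 38 66 88 93 83 65 50 40 40 42 48 53 56 57 57 56 55 57]
199 [13 13 16 23 38 57 58 45 31 18 15 24 43 54 57 56 58 56 57 56 56 56]
201 [12 11 15 19 23 24 24 21 16 14 14 20 40 47 36 33 39 49 57 58 55 57]
203 [10 11 15 19 21 22 21 17 14 11 11 19 30 24 17 15 21 38 53 57 55 55]
205 [10 13 14 20 21 20 19 14 11 10 13 19 27 18 11 13 24 43 57 57 58 57]
207 [11 11 13 17 19 20 19 13 10 10 11 20 28 19 11 11 25 47 59 61 59 59]
```

View pics/d.png

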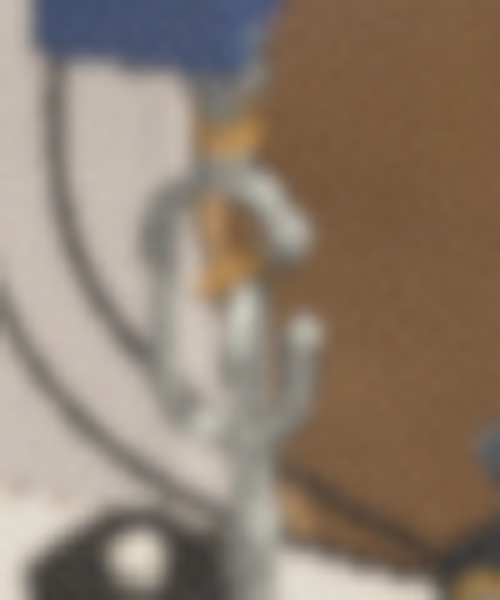

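The gate is pushed inward (orange at (230,275)) and the eye bar at (245,290) is well inside the nose at (305,330). Now lowering.

send_rows --motion '[{"tx": -0.0028, "ty": 0, "tz": 0.0027, "rx": 0, "ry": 0, "rz": 0, "gripper": 1}, {"tx": -0.0028, "ty": 0, "tz": 0.0027, "rx": 0, "ry": 0, "rz": 0, "gripper": 1}, {"tx": -0.0028, "ty": 0, "tz": 0.0027, "rx": 0, "ry": 0, "rz": 0, "gripper": 1}, {"tx": -0.0028, "ty": 0, "tz": 0.0027, "rx": 0, "ry": 0, "rz": 0, "gripper": 1}, {"tx": -0.0028, "ty": 0, "tz": 0.0024, "rx": 0, "ry": 0, "rz": 0, "gripper": 1}, {"tx": -0.0032, "ty": 0, "tz": 0.0023, "rx": 0, "ry": 0, "rz": 0, "gripper": 1}, {"tx": -0.0032, "ty": 0, "tz": 0.0023, "rx": 0, "ry": 0, "rz": 0, "gripper": 1}, {"tx": 0, "ty": 0, "tz": 0, "rx": 0, "ry": 0, "rz": 0, "gripper": 1}]'

```text
time_s: 19.23
ee_pos: [668.1, -82.6, 179.1]
ee_rot: [-180.0, -54.2, 9.6]
force: [-0.3, -0.4, -5.5]
gripper_width: 13.5
gripper_force: 60.0
```

```bash
python3 -c "from chk import *"
```

```text
t 19.325 F [ 0.19  0.69 -5.28] nom [-8.8  2.8 14.2] corrected along -2.9
```

send_rows --motion '[{"tx": -0.003, "ty": 0, "tz": 0.0027, "rx": 0, "ry": 0, "rz": 0, "gripper": 1}, {"tx": -0.003, "ty": 0, "tz": 0.0027, "rx": 0, "ry": 0, "rz": 0, "gripper": 1}, {"tx": -0.003, "ty": 0, "tz": 0.0027, "rx": 0, "ry": 0, "rz": 0, "gripper": 1}, {"tx": -0.0032, "ty": 0, "tz": 0.0024, "rx": 0, "ry": 0, "rz": 0, "gripper": 1}, {"tx": -0.0032, "ty": 0, "tz": 0.0023, "rx": 0, "ry": 0, "rz": 0, "gripper": 1}, {"tx": -0.0032, "ty": 0, "tz": 0.0023, "rx": 0, "ry": 0, "rz": 0, "gripper": 1}, {"tx": 0, "ty": 0, "tz": 0, "rx": 0, "ry": 0, "rz": 0, "gripper": 1}, {"tx": 0, "ty": 0, "tz": 0, "rx": 0, "ry": 0, "rz": 0, "gripper": 1}]'

```text
time_s: 20.42
ee_pos: [668.9, -82.4, 167.6]
ee_rot: [-180.0, -54.3, 9.6]
force: [0.7, 0.3, -4.7]
gripper_width: 13.8
gripper_force: 60.0
```

```bash
python3 -c "
from chk import *
im=cv2.resize(fs[170:230,265:315].astype(np.uint8),(500,600),interpolation=cv2.INTER_CUBIC);cv2.imwrite('pics/e.png',im[:,:,::-1])"
```

```text
t 20.525 F [ 0.18 -0.28 -3.68] nom [-8.   2.7  2.6] corrected along -2.1
```

View pics/e.png

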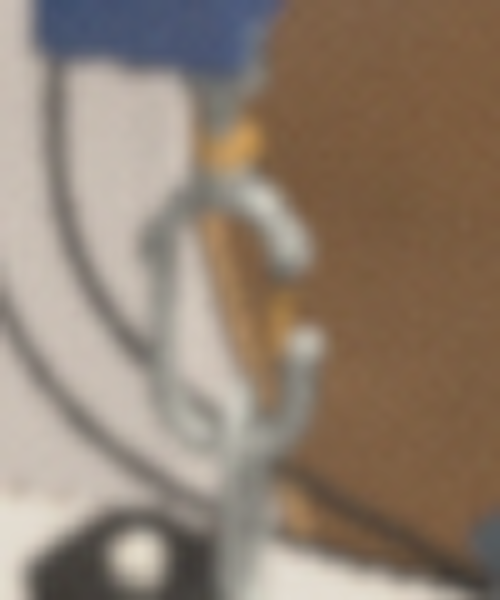

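The gate has closed (orange at (285,320)) above the eye, and the hook has started to draw down (nose tip at (305,345)). Continuing gently while watching the force.

send_rows --motion '[{"tx": -0.0016, "ty": 0, "tz": 0.0012, "rx": 0, "ry": 0, "rz": 0, "gripper": 1}, {"tx": -0.0016, "ty": 0, "tz": 0.0012, "rx": 0, "ry": 0, "rz": 0, "gripper": 1}, {"tx": -0.0016, "ty": 0, "tz": 0.0012, "rx": 0, "ry": 0, "rz": 0, "gripper": 1}, {"tx": 0, "ty": 0, "tz": 0, "rx": 0, "ry": 0, "rz": 0, "gripper": 1}, {"tx": 0, "ty": 0, "tz": 0, "rx": 0, "ry": 0, "rz": 0, "gripper": 1}]'

```text
time_s: 21.25
ee_pos: [669.0, -82.4, 164.5]
ee_rot: [-180.0, -54.3, 9.6]
force: [1.0, -0.7, -3.6]
gripper_width: 13.5
gripper_force: 60.0
```

```bash
cat > f.py <<'E'
from al import *
F=[]
for _ in range(5): fr=grab("side")["frame"].astype(int); F.append(env.state()["force"])
d=fr[:,:,0]-fr[:,:,2]
print("t",s["time_s"],"F",np.mean(F,0).round(2),np.std(F,0).round(2),"nom",rel(G+[0,0,147.3]),"tipcol",d[199:212,295])
E
python3 f.py
```

```text
t 21.35 F [ 0.2  -0.17 -4.  ] [0.41 0.59 0.65] nom [-8.   2.8 -0.5] tipcol [62 64 57 43 26 20 15 12 13 12 14 16 20]
```

send_rows --motion '[{"tx": -0.0016, "ty": 0, "tz": 0.0012, "rx": 0, "ry": 0, "rz": 0, "gripper": 1}, {"tx": -0.0016, "ty": 0, "tz": 0.0012, "rx": 0, "ry": 0, "rz": 0, "gripper": 1}, {"tx": -0.0016, "ty": 0, "tz": 0.0012, "rx": 0, "ry": 0, "rz": 0, "gripper": 1}, {"tx": -0.0016, "ty": 0, "tz": 0.0012, "rx": 0, "ry": 0, "rz": 0, "gripper": 1}, {"tx": -0.0016, "ty": 0, "tz": 0.0012, "rx": 0, "ry": 0, "rz": 0, "gripper": 1}, {"tx": 0, "ty": 0, "tz": 0, "rx": 0, "ry": 0, "rz": 0, "gripper": 1}, {"tx": 0, "ty": 0, "tz": 0, "rx": 0, "ry": 0, "rz": 0, "gripper": 1}]'

```text
time_s: 22.48
ee_pos: [669.0, -82.4, 159.5]
ee_rot: [-180.0, -54.3, 9.6]
force: [0.6, 0.6, -4.2]
gripper_width: 13.8
gripper_force: 60.0
```

```bash
python3 f.py
```

```text
t 22.575 F [-0.03 -0.29 -4.22] [0.55 0.57 0.24] nom [-7.9  2.7 -5.5] tipcol [59 59 59 41 29 19 14 13 15 14 14 17 21]
```

send_rows --motion '[{"tx": -0.0016, "ty": 0, "tz": 0.0012, "rx": 0, "ry": 0, "rz": 0, "gripper": 1}, {"tx": -0.0016, "ty": 0, "tz": 0.0012, "rx": 0, "ry": 0, "rz": 0, "gripper": 1}, {"tx": -0.0016, "ty": 0, "tz": 0.0012, "rx": 0, "ry": 0, "rz": 0, "gripper": 1}, {"tx": 0, "ty": 0, "tz": 0, "rx": 0, "ry": 0, "rz": 0, "gripper": 1}, {"tx": 0, "ty": 0, "tz": 0, "rx": 0, "ry": 0, "rz": 0, "gripper": 1}]'

```text
time_s: 23.45
ee_pos: [669.2, -82.4, 156.7]
ee_rot: [-180.0, -54.3, 9.6]
force: [0.1, -0.1, -2.8]
gripper_width: 13.8
gripper_force: 60.0
```

```bash
python3 f.py
```

```text
t 23.55 F [-0.2  -0.14 -2.65] [0.23 0.6  0.53] nom [-7.8  2.8 -8.5] tipcol [55 61 62 57 42 28 20 15 13 13 14 17 17]
```

send_rows --motion '[{"tx": -0.0016, "ty": 0, "tz": 0.0012, "rx": 0, "ry": 0, "rz": 0, "gripper": 1}, {"tx": -0.0016, "ty": 0, "tz": 0.0012, "rx": 0, "ry": 0, "rz": 0, "gripper": 1}, {"tx": -0.0016, "ty": 0, "tz": 0.0012, "rx": 0, "ry": 0, "rz": 0, "gripper": 1}, {"tx": -0.0016, "ty": 0, "tz": 0.0012, "rx": 0, "ry": 0, "rz": 0, "gripper": 1}, {"tx": 0, "ty": 0, "tz": 0, "rx": 0, "ry": 0, "rz": 0, "gripper": 1}, {"tx": 0, "ty": 0, "tz": 0, "rx": 0, "ry": 0, "rz": 0, "gripper": 1}]'

```text
time_s: 24.55
ee_pos: [669.3, -82.4, 152.7]
ee_rot: [-180.0, -54.3, 9.6]
force: [-0.5, 0.4, -0.5]
gripper_width: 13.5
gripper_force: 60.0
```

```bash
python3 f.py
```

```text
t 24.65 F [-0.23 -0.65 -0.96] [0.64 0.27 0.51] nom [ -7.7   2.7 -12.5] tipcol [33 47 61 64 60 51 35 24 18 15 11 12 13]
```

send_rows --motion '[{"tx": -0.0016, "ty": 0, "tz": 0.0012, "rx": 0, "ry": 0, "rz": 0, "gripper": 1}, {"tx": -0.0016, "ty": 0, "tz": 0.0012, "rx": 0, "ry": 0, "rz": 0, "gripper": 1}, {"tx": 0, "ty": 0, "tz": 0, "rx": 0, "ry": 0, "rz": 0, "gripper": 1}, {"tx": 0, "ty": 0, "tz": 0, "rx": 0, "ry": 0, "rz": 0, "gripper": 1}]' --grip_force 20

```text
time_s: 25.4
ee_pos: [669.4, -82.6, 150.6]
ee_rot: [-180.0, -54.3, 9.6]
force: [1.1, -1.5, 0.8]
gripper_width: 13.7
gripper_force: 20.0
```

```bash
python3 f.py; python3 f.py
```

```text
t 25.5 F [ 1.04 -1.81 -0.47] [0.41 0.37 0.7 ] nom [ -7.6   2.6 -14.5] tipcol [23 32 45 54 60 59 46 30 23 17 16 14 13]
t 25.85 F [ 1.58 -2.13  0.02] [0.26 0.38 0.49] nom [ -7.7   2.7 -14.5] tipcol [22 34 52 62 63 59 47 30 22 17 13 12 11]
```

send_rows --motion '[{"tx": 0, "ty": 0.002, "tz": 0, "rx": 0, "ry": 0, "rz": 0, "gripper": 1}, {"tx": 0, "ty": 0.001, "tz": 0, "rx": 0, "ry": 0, "rz": 0, "gripper": 1}, {"tx": 0, "ty": 0, "tz": 0, "rx": 0, "ry": 0, "rz": 0, "gripper": 1}]'

```text
time_s: 26.48
ee_pos: [669.3, -83.3, 150.4]
ee_rot: [180.0, -54.3, 9.7]
force: [1.3, 1.1, 0.3]
gripper_width: 13.9
gripper_force: 20.0
```

```bash
python3 f.py; python3 -c "
from al import *; print(s['torque'])"
```

```text
t 26.575 F [ 0.98  1.49 -0.24] [0.26 0.59 0.34] nom [ -7.8   1.8 -14.6] tipcol [24 32 52 66 63 60 46 31 22 18 14 13 14]
[-0.13172038  0.57743774  0.21381454]
```

send_rows --motion '[{"tx": 0, "ty": -0.001, "tz": 0, "rx": 0, "ry": 0, "rz": 0, "gripper": 1}, {"tx": 0, "ty": 0, "tz": 0, "rx": 0, "ry": 0, "rz": 0, "gripper": 1}, {"tx": 0, "ty": 0, "tz": 0, "rx": 0, "ry": 0, "rz": 0, "gripper": 1}, {"tx": 0, "ty": 0, "tz": 0, "rx": 0, "ry": 0, "rz": 0, "gripper": 1}, {"tx": 0, "ty": 0, "tz": 0, "rx": 0, "ry": 0, "rz": 0, "gripper": 1}]' --grip_force 3

```text
time_s: 27.55
ee_pos: [669.4, -83.5, 150.5]
ee_rot: [-180.0, -54.3, 9.6]
force: [0.1, -0.1, -0.1]
gripper_width: 14.0
gripper_force: 3.0
```

```bash
python3 f.py
```

```text
t 27.65 F [-0.25 -0.82 -0.5 ] [0.35 0.59 0.25] nom [ -7.7   1.6 -14.6] tipcol [23 35 53 63 64 57 46 32 20 15 15 13 12]
```

send_rows --motion '[{"tx": 0, "ty": 0, "tz": 0, "rx": 0, "ry": 0, "rz": 0, "gripper": 0.5}, {"tx": 0, "ty": 0, "tz": 0, "rx": 0, "ry": 0, "rz": 0, "gripper": 0.3}, {"tx": 0, "ty": 0, "tz": 0, "rx": 0, "ry": 0, "rz": 0, "gripper": 0}, {"tx": 0, "ty": 0, "tz": 0, "rx": 0, "ry": 0, "rz": 0, "gripper": -0.3}, {"tx": 0, "ty": 0, "tz": 0, "rx": 0, "ry": 0, "rz": 0, "gripper": -0.3}, {"tx": 0, "ty": 0, "tz": 0, "rx": 0, "ry": 0, "rz": 0, "gripper": -0.3}, {"tx": 0, "ty": 0, "tz": 0, "rx": 0, "ry": 0, "rz": 0, "gripper": -0.3}, {"tx": 0, "ty": 0, "tz": 0, "rx": 0, "ry": 0, "rz": 0, "gripper": -0.3}]'

```text
time_s: 28.9
ee_pos: [669.4, -83.4, 150.5]
ee_rot: [-180.0, -54.3, 9.6]
force: [-1.1, 0.3, -0.4]
gripper_width: 59.3
gripper_force: 0.0
```

```bash
python3 f.py; python3 -c "
from to import *
s=env.state();print(s['gripper_width']);path([[654,-86,162,9.6],[573,-100,221,9.6]])"
```

```text
t 29.0 F [ 0.16 -0.06  0.05] [0.4  0.17 0.4 ] nom [ -7.8   1.7 -14.6] tipcol [21 25 35 52 61 61 56 38 26 17 16 13 15]
59.33926716247954
[638. -89. 174.  10.] [-20.  17. 126. 116.  27. -47.] 0.0
[622. -92. 186.  10.] [-22.  15. 126. 112.  27. -44.] 0.0
[605. -94. 197.  10.] [-23.  13. 127. 108.  27. -41.] 0.0
[589. -97. 209.  10.] [-24.  10. 128. 103.  28. -37.] 0.0
[ 573. -100.  221.   10.] [-26.   8. 129.  99.  28. -33.] 0.0
```

Released and hanging. Next I'll back out and wait for it to settle.

send_rows --motion '[{"tx": 0, "ty": 0, "tz": -0.015, "rx": 0, "ry": 0, "rz": 0, "gripper": -0.3}, {"tx": 0, "ty": 0, "tz": -0.025, "rx": 0, "ry": 0, "rz": 0, "gripper": -0.3}, {"tx": 0, "ty": 0, "tz": -0.035, "rx": 0, "ry": 0, "rz": 0, "gripper": -0.3}, {"tx": 0, "ty": 0, "tz": -0.045, "rx": 0, "ry": 0, "rz": 0, "gripper": -0.3}, {"tx": 0, "ty": 0, "tz": -0.045, "rx": 0, "ry": 0, "rz": 0, "gripper": -0.3}, {"tx": 0, "ty": 0, "tz": -0.035, "rx": 0, "ry": 0, "rz": 0, "gripper": -0.3}, {"tx": 0, "ty": 0, "tz": 0, "rx": 0, "ry": 0, "rz": 0, "gripper": -0.3}, {"tx": 0, "ty": 0, "tz": 0, "rx": 0, "ry": 0, "rz": 0, "gripper": -0.3}, {"tx": 0, "ty": 0, "tz": 0, "rx": 0, "ry": 0, "rz": 0, "gripper": -0.3}]'

```text
time_s: 30.38
ee_pos: [589.6, -96.8, 208.4]
ee_rot: [-179.9, -54.2, 9.6]
force: [-0.6, -0.6, 0.7]
gripper_width: 59.5
gripper_force: 0.0
```

```bash
cat > sw.py <<'E'
from h import *
o=[]
for i in range(16):
    g=grab("side"); h=cv2.cvtColor(g["frame"],cv2.COLOR_RGB2HSV); m=cv2.inRange(h,(8,130,90),(28,255,255))[225:330,262:330]
    m[:,:]=np.where(cv2.connectedComponentsWithStats(m)[1]==1+np.argmax(cv2.connectedComponentsWithStats(m)[2][1:,4]),255,0)
    M=cv2.moments(m,True); o.append((round(M["m10"]/M["m00"]+262,2),round(M["m01"]/M["m00"]+225,2),int(M["m00"])))
print(o); print(env.state()["time_s"])
E
python3 sw.py
```

```text
[(291.7, 287.82, 362), (291.64, 287.83, 362), (291.77, 287.78, 358), (291.7, 287.89, 358), (291.68, 287.81, 361), (291.67, 287.78, 361), (291.67, 287.78, 357), (291.68, 287.78, 366), (291.64, 287.76, 358), (291.61, 287.8, 357), (291.66, 287.82, 360), (291.66, 287.81, 358), (291.71, 287.77, 360), (291.64, 287.83, 362), (291.64, 287.78, 359), (291.64, 287.84, 360)]
31.175
```

The load hangs motionless, the gate is shut, and the robot is clear. Handing in.

```bash
python3 -c "
from workcell import env
print(env.job_done())"
```

```text
the job is handed in; nothing more can be done
None
```

The brass load hangs still from the gauge's hook with the gate shut behind its eye. The hand was clear and the job was handed in at about 31 s. The highest sideways force I read while pushing in was about 3 N; the steel load, beaker and jar were not touched.

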